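# Turn a cup housing over and set it against the stops

### The arm

A 7-joint arm with a two-finger parallel gripper is mounted at the origin on the work surface. World frame = base frame: x ahead of the robot, y to its left, z up, the work surface at z = 0. Lengths are in m, angles in rad, forces in N, time in s.
With the tool pointing down it reaches from about 0.425 to 0.875 m from the base axis. Payload 4.7 kg.
Tool frame: the origin (TCP) lies at the very end of the fingers, on their centre line; the grasp point (between the pads) lies manip.grip_point_offset behind it (manip.grip_point_offset is the distance from the TCP to the grasp point, in m); z points along the fingers, x is the direction in which the jaws open and shut, and the axes are right-handed (so a half turn about z gives the same grasp; the last joint's range is limited). The gripper opens to 87 mm and grips with 3 to 60 N. Pads are 19 mm wide; open, the fingers measure 117 mm over their backs; the gripper's body (75 mm by 190 mm) begins 51 mm behind the grasp point.
Start: joints at [1.155, 0.321, -0.07, 1.45, 0.023, 1.371, -0.057], TCP at [0.271, -0.591, 0.223] pointing down, gripper open.
Joint ranges: [-2.86, 2.86], [-0.3, 2.09], [-1.38, 1.24], [0.06, 2.45], [-1.56, 4.7], [0.09, 2.05], [-2.69, 2.69]. Speed limits (rad/s): [2.57, 2.57, 3.14, 3.14, 3.14, 3.14, 3.14].

### API

Orientations are given as [roll, pitch, yaw] about the fixed x, y, z axes, in that order (R = Rz(yaw) Ry(pitch) Rx(roll)).
In Python, from plant import manip gives the robot as it stands.
- The arm moves only by the shell command python3 -m creep 'ROWS' [OPENING] [FORCE]. ROWS is JSON, a list of rows, each an object with "translation": the shift along the tool's x, y, z in cm, a list of three; "turn": the turn, a rotation vector about the tool's x, y, z in rad, a list of three. In form: [{"translation": [x, y, z], "turn": [rx, ry, rz]}, ...]. A call has 1 to 20 rows; each row shifts and turns the commanded pose from where the row before left it, along the tool's axes as they then stand; what a row does not reach is not made up. A row lasts 1/8 s, in which the tool goes at most 62.5 mm and 10.7 degrees, less where a joint would pass 70% of its speed; a pose out of reach is approached as far as the arm can. A call with a gripper value outside its range is refused whole. OPENING is the opening, from 0 (shut) to 1 (fully open), set as the call begins (- or left out, the last holds). The fingers move at their own pace and stop on an object; FORCE is the grip in N (left out, the last holds). Time passes only in rows, so rows that do not move let the fingers close. It gives the time, the measured TCP pose, the force and the opening at its end, in the units of the state.
- manip.get_obs(): the state, without advancing time (a new reading comes with each control period).
- manip.read_camera(name): name is "scene" or "top"; returns a dict with "frame" (420x560x3 uint8, red, green, blue), "intrinsics" (3x3 intrinsics, pixels), "R" (3x3) and "t" (3): a world point X has camera coordinates R X + t. Camera axes: x right, y down, z forward; pixel columns grow to the right and rows downward; lengths in m; the calibration is good to about 2 mm. A picture is of the moment at which its call begins. There is no depth.
- manip.sign_off(): hands the job in, once; it reports no verdict.
The state is a dict: "time": time; "q": joint angles; "dq": joint speeds; "tau": joint torques, N m; "eef_pos": TCP position; "tcp_rot": TCP orientation; "wrist_force": force on the tool from outside, world axes, zero at the start; "torque": the same for the moment, N m; "gripper_width": opening from 0.0 (shut) to 1.0 (fully open).
Only numpy, scipy, OpenCV 4.12 (cv2) and the standard library are available. Lean on these libraries where they do the work, as an engineer would, in place of code of your own. Each camera call takes 0.05 s, during which the arm holds its last target.

### The job

The aluminium cup housing standing mouth-up on the rubber-topped board is finished inside. Turn it over and stand it mouth-down on the round faceplate, in the corner of the two stop bars, flush against both bars and with the sides of its square foot parallel to them. Handle it gently: set it down without letting it drop or topple, let go of it, and leave the other things where they are.

Things in the scene. Friction and masses are not known exactly. Their poses are not given: they have to be found in the camera images.
- housing: the workpiece: aluminium cup, 60 mm tall; closed end a square foot 56 x 56 x 12 mm with corner bolt holes; round body 56 mm in diameter, wall 5 mm, tangent to the foot's sides, so it lies steadily on any of them. 0.2-0.3 kg, centre of mass 21 mm above the foot's underside, where the origin is; z towards the mouth, x and y square to the foot's sides. Starts mouth-up, any yaw
- housing_mouth (a point): centre of the housing's open mouth, 60 mm from the foot along the housing's z; axes as the housing's
- faceplate: fixed aluminium disc, 300 mm in diameter, top 30 mm above the bed; origin under its centre at bed level, z up. Two fixed steel stop bars on top, 16 mm high, 32 mm wide: one along y (inner face at x = +28 mm, y -60 to +60 mm), one along x (inner face at y = +28 mm, x -62 to +24 mm). Its yaw varies
- stop_corner (a point): point on the faceplate's top face (30 mm above the bed) where the lines of the bars' inner faces meet; axes as the faceplate's. The free quarter lies towards -x, -y: set home, the housing's axis is at x = -28 mm, y = -28 mm here, which is the disc's centre
- board: fixed set-down board with a black rubber top, 220 mm (x) by 240 mm (y), top face 12 mm above the bed. Origin: centre of its underside at bed level. It and the faceplate stand side by side, either one on the left.
- spacer: bystander: small steel ring, 38 mm diameter, 14 mm high, lying near the board's far edge (+x); origin at the centre of its underside
- strap_clamp: bystander: dark steel slotted clamp bar, 110 x 26 x 14 mm, lying on the faceplate near its -y edge, long axis its x; origin at the centre of its underside
- wrench: bystander: open wrench 160 mm long, about 10 mm thick, lying on the bed between the robot and the work, length along its x; origin near its middle
- paste_tin: bystander: low round steel tin of polishing paste with a white lid, 60 mm in diameter, 30 mm tall, standing on the bed beyond the work; origin at the centre of its underside
Things that resemble listed ones, but are neither listed nor needed, are in the scene too. There is more than one size of the housing; the one meant has the size given above.

How it is judged:
By the outcome, as a careful person would: the job done as asked, in the order asked, and still so for the second after the job is handed in, with the robot touching nothing.
It also fails if it takes over 64 s, if anything falls off the work surface, if the arm or the gripper's body presses on something with over 40 N, if the wrist force passes 120 N, or if a joint passes its speed limit or range.

## Working session

There is one attempt and no reset: what is moved stays moved. The work goes in short steps, Python scripts to look and compute and a shell command to move; the robot and the scene stay as the last step left them, time stands still between calls to the robot, and variables do not carry over. Pictures are saved under pics/ and viewed, and the job is handed in when it is done.

```bash
ls; mkdir -p pics
python3 - <<'E'
from plant import manip
import cv2
o=manip.get_obs()
for k in o: print(k,o[k])
print(manip.grip_point_offset)
for n in("scene","top"):
    c=manip.read_camera(n); cv2.imwrite(f"pics/{n}0.png",c["frame"][:,:,::-1]); print(n,c["intrinsics"],c["R"],c["t"])
E
```

```text
pics
time 0.0
q [ 1.15509094  0.32180636 -0.07007003  1.45165055  0.02256222  1.37080822
 -0.05688204]
dq [-0.0004894   0.00133034  0.00076934 -0.00166526 -0.00022246  0.002012
  0.00211145]
tau [ 6.74703233e-05 -4.91295612e+01 -4.03809054e-01 -3.12534857e+01
 -6.38373778e-02  4.36448108e-02  1.86507564e-04]
eef_pos [ 0.2705814  -0.59040171  0.22148447]
tcp_rot [ 3.14152689e+00  1.88513003e-03 -1.14096450e+00]
wrist_force [ 1.08434735 -1.03872031  1.01776889]
torque [ 0.01196835  0.01100116 -0.01140961]
gripper_width 0.9996283813232427
0.0187
scene [[478.99412652   0.         288.88579873]
 [  0.         478.99412652 211.47858678]
 [  0.           0.           1.        ]] [[-0.48250769  0.87581594  0.01152265]
 [ 0.63536368  0.3590316  -0.68367339]
 [-0.60290904 -0.3225566  -0.72969715]] [ 0.26267666 -0.28832066  1.23589768]
top [[392.44448746   0.         284.70771319]
 [  0.         392.44448746 211.26316276]
 [  0.           0.           1.        ]] [[-0.00609327 -0.9998341   0.0171652 ]
 [-0.99886552  0.00527485 -0.04732709]
 [ 0.04722869 -0.0174341  -0.99873195]] [-0.00818692  0.56116043  0.87838071]
```

View pics/scene0.png

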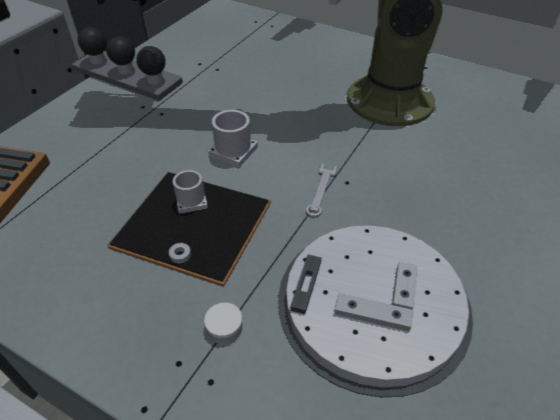

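View pics/top0.png

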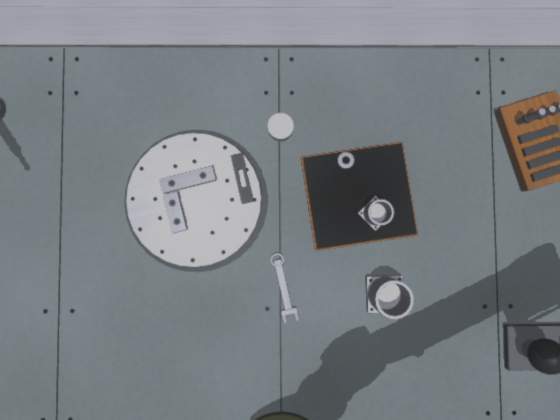

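Scene: two housing-like cups, one on the board near scene (189,188) / top (379,212), and one bigger on the bed near scene (232,133) / top (390,298). There is also the ring spacer at scene (179,253). I'll check the size in a crop and measure.

```bash
cat > h.py <<'E'
import numpy as np, cv2
from plant import manip
def cam(n):
    c=manip.read_camera(n); return c
def proj(c,X):
    X=np.atleast_2d(X); p=X@np.array(c["R"]).T+np.array(c["t"]); p=p@np.array(c["intrinsics"]).T; return p[:,:2]/p[:,2:]
def ray(c,uv,z):
    R=np.array(c["R"]);t=np.array(c["t"]);K=np.array(c["intrinsics"])
    d=R.T@np.linalg.solve(K,[uv[0],uv[1],1.]);o=-R.T@t
    return o+d*(z-o[2])/d[2]
def crop(img,u0,v0,u1,v1,s,name):
    cv2.imwrite(name,cv2.resize(img[v0:v1,u0:u1,::-1],None,fx=s,fy=s,interpolation=cv2.INTER_CUBIC))
E
python3 - <<'E'
from h import *
s=cam("scene");t=cam("top")
crop(s["frame"],100,90,290,290,4,"pics/a.png")
crop(t["frame"],300,140,430,320,4,"pics/b.png")   # x4
crop(t["frame"],115,120,275,275,5,"pics/c.png")
E
cd pics; python3 -c "
import cv2
for n in 'abc':
    i=cv2.imread(n+'.png');print(i.shape)
    if i.shape[0]>600: i=i; f=600/i.shape[0]; 
"
```

```text
(800, 760, 3)
(720, 520, 3)
(775, 800, 3)
```

Run:
```python
from h import *
s=cam("scene");t=cam("top")
crop(s["frame"],130,100,290,220,5,"pics/a1.png")
crop(t["frame"],330,170,430,245,8,"pics/b1.png")
crop(t["frame"],120,125,270,237,5,"pics/c1.png")
```

```text
(no output)
```

View pics/a1.png

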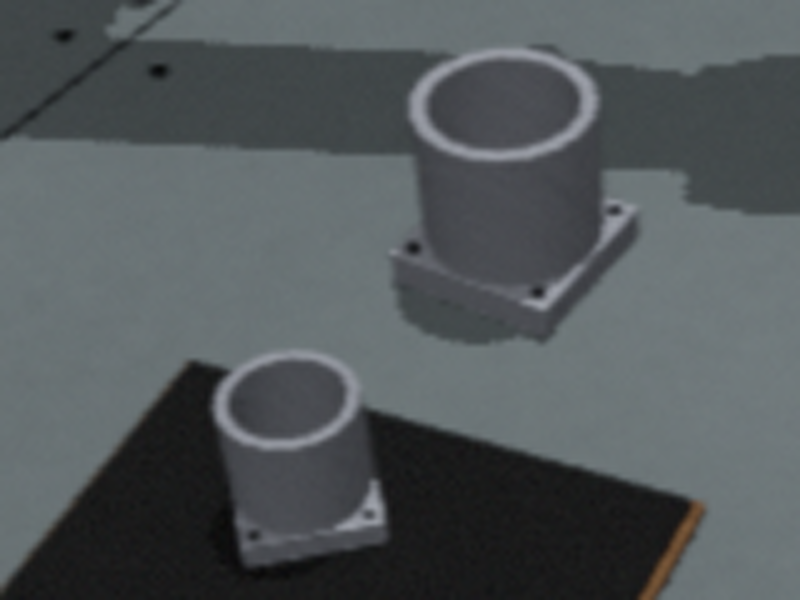

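View pics/b1.png

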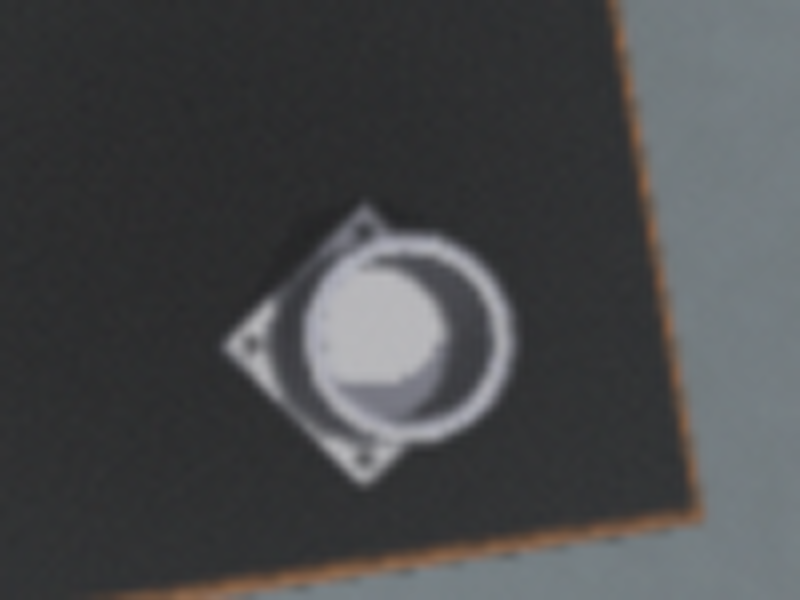

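View pics/c1.png

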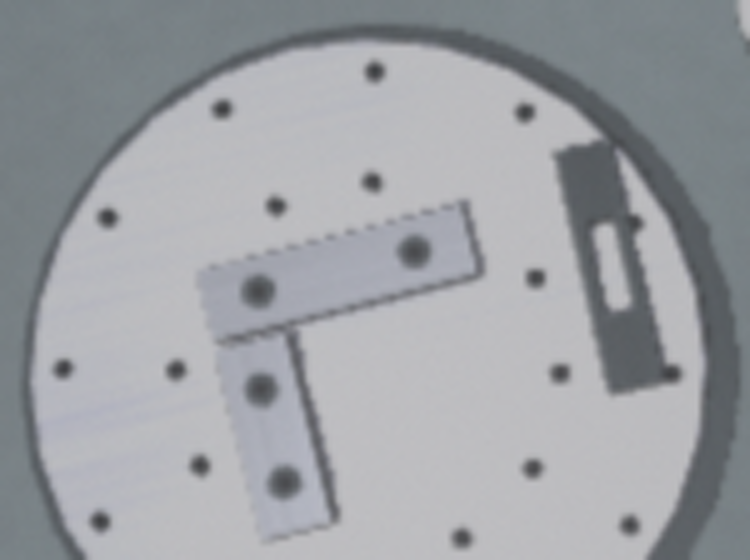

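The crops show the candidates: the board cup (scene (189,188), top (379,212)) and a bed cup (scene (232,133), top (390,298)). The bed cup is clearly wider. I'll confirm the board cup is 56 mm and get the poses.

Run:
```python
from h import *
from scipy.optimize import least_squares
s=cam("scene");t=cam("top")
B=lambda p:np.array([330+(p[0]-3.5)/8,170+(p[1]-3.5)/8]); A=lambda p:np.array([130+(p[0]-2)/5,100+(p[1]-2)/5]); C=lambda p:np.array([120+(p[0]-2)/5,125+(p[1]-2)/5])
print("top corners", [ray(t,B(p),.024)[:2].round(4) for p in [(365,203),(225,345),(365,487)]])
print("rim c",[ray(t,B(p),.072)[:2].round(4) for p in [(303,338),(518,338),(410,232),(410,443)]])
print("scene rim",[ray(s,A(p),.072)[:2].round(4) for p in [(213,400),(361,400),(287,351),(287,450)]])
print("scene corners",[ray(s,A(p),.024)[:2].round(4) for p in [(236,535),(389,515)]], [ray(s,A(p),.012)[:2].round(4) for p in [(245,567),(387,541)]])
# faceplate: bars tops z=.046 corners; inner-face bottom edges
pts=[((197,268),(60,60)),((466,202),(60,-60)),((484,270),(28,-60)),((218,342),(28,60)),((340,520),(-62,28)),((262,542),(-62,60))]
W=np.array([ray(t,C(p),.046)[:2] for p,_ in pts]);M=np.array([m for _,m in pts])/1e3
def f(x):
    c,s_=np.cos(x[2]),np.sin(x[2]); return ((M@np.array([[c,s_],[-s_,c]])+x[:2])-W).ravel()
r=least_squares(f,[.5,.2,.2]);print("fp",r.x,(r.fun*1e3).round(1))
holes=[(222,109),(375,71),(525,112),(108,217),(63,369),(100,521),(630,525)]
for h in holes: print(np.linalg.norm(ray(t,C(h),.03)[:2]-r.x[:2]).round(4),end=' ')
crop(s["frame"],270,215,480,372,3,"pics/d1.png")
```

```text
top corners [array([ 0.5964, -0.2158]), array([ 0.5565, -0.1755]), array([ 0.5164, -0.2144])]
rim c [array([ 0.5562, -0.1866]), array([ 0.5559, -0.2441]), array([ 0.5844, -0.2157]), array([ 0.5281, -0.2147])]
scene rim [array([ 0.5714, -0.241 ]), array([ 0.5436, -0.1919]), array([ 0.535 , -0.2335]), array([ 0.5796, -0.1998])]
scene corners [array([ 0.5913, -0.2241]), array([ 0.5531, -0.1786])] [array([ 0.5952, -0.219 ]), array([ 0.5563, -0.1789])]
fp [0.58934654 0.18990692 0.24950057] [-0.7 -0.7  0.3  0.2 -0.7  0.2  0.8  0.8 -0.6  1.1  0.9 -1.6]
0.1358 0.1346 0.1339 0.1369 0.1372 0.1371 0.1333
```

View pics/d1.png

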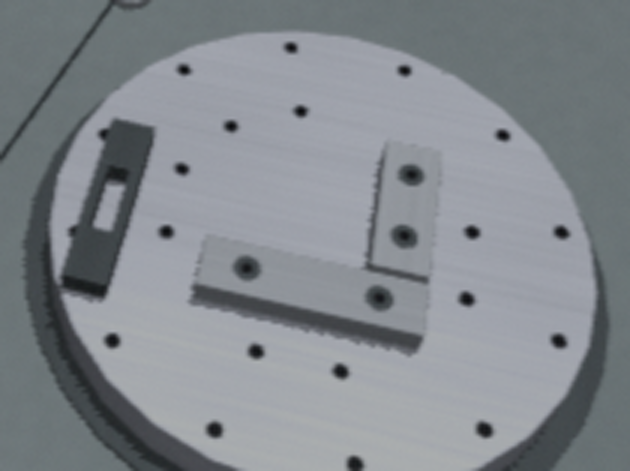

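Board cup measures 56–57 mm on both foot and rim, so it is the one I want. It stands at about (0.557,-0.216), yaw 45°. Faceplate: (0.589,0.190), yaw 0.25. I'll move towards it now; the poses will also let me fit the arm's kinematics.

```bash
cat > log.py <<'E'
from plant import manip; import json,numpy as np
o=manip.get_obs()
open("log.txt","a").write(json.dumps([list(map(float,o["q"])),list(map(float,o["eef_pos"])),list(map(float,o["tcp_rot"]))])+"\n")
print(round(float(o["time"]),2),np.round(o["q"],3),np.round(o["eef_pos"],4),np.round(o["tcp_rot"],3),np.round(o["wrist_force"],2),round(float(o["gripper_width"]),4))
E
python3 log.py
python3 -m creep '[{"translation":[-2.95,-3.9,0],"turn":[0,0,0.122]},{"translation":[-2.95,-3.9,0],"turn":[0,0,0.122]},{"translation":[-2.95,-3.9,0],"turn":[0,0,0.122]}]' 1
python3 log.py
```

```text
0.4 [ 1.155  0.321 -0.07   1.451  0.023  1.371 -0.057] [ 0.2708 -0.5909  0.2224] [ 3.142  0.    -1.141] [ 0.41 -0.24  0.32] 1.0018
time: 0.78
eef_pos: [0.3555, -0.4706, 0.2228]
tcp_rot: [-3.141, -0.0, -1.512]
wrist_force: [0.1, -0.4, -0.5]
gripper_width: 1.0
0.78 [ 0.975  0.196 -0.111  1.605  0.022  1.341 -0.651] [ 0.3555 -0.4706  0.2228] [-3.141 -0.    -1.512] [ 0.05 -0.45 -0.46] 0.9995
```

```bash
python3 -m creep '[{"translation":[-5,-2.7,0],"turn":[0,0,0]},{"translation":[-5,-2.7,0],"turn":[0,0,0]},{"translation":[-5,-2.7,0],"turn":[0,0,0]}]'
python3 log.py
python3 -m creep '[{"translation":[-5,-2.7,0],"turn":[0,0,0]},{"translation":[-5,-2.7,0],"turn":[0,0,0]},{"translation":[-5,-2.7,0],"turn":[0,0,0]}]'
python3 log.py
python3 -m creep '[{"translation":[0,0,0],"turn":[0.15,0,0.12]},{"translation":[0,0,0],"turn":[0.15,0,0.12]}]'
python3 log.py
python3 -m creep '[{"translation":[0,0,0],"turn":[0.15,0,0.12]},{"translation":[0,0,0],"turn":[0.15,0,0.12]}]'
python3 log.py
```

```text
time: 1.15
eef_pos: [0.427, -0.3151, 0.2228]
tcp_rot: [-3.141, -0.001, -1.507]
wrist_force: [1.3, 0.3, -0.6]
gripper_width: 1.0
1.15 [ 0.809  0.078 -0.235  1.74   0.019  1.326 -0.937] [ 0.427  -0.3151  0.2228] [-3.141e+00 -1.000e-03 -1.507e+00] [ 1.35  0.33 -0.61] 0.9995
time: 1.52
eef_pos: [0.4982, -0.1604, 0.2229]
tcp_rot: [-3.141, -0.001, -1.507]
wrist_force: [1.1, 0.2, -0.2]
gripper_width: 0.997
1.52 [ 0.63   0.069 -0.386  1.751  0.027  1.325 -1.268] [ 0.4982 -0.1604  0.2229] [-3.141e+00 -1.000e-03 -1.507e+00] [ 1.13  0.18 -0.16] 0.9974
time: 1.78
eef_pos: [0.4987, -0.1612, 0.2228]
tcp_rot: [-2.847, 0.035, -1.739]
wrist_force: [0.5, -0.4, 0.3]
gripper_width: 1.002
1.77 [ 0.695 -0.156 -0.341  1.988 -0.162  1.021 -1.329] [ 0.4987 -0.1612  0.2228] [-2.847  0.035 -1.739] [ 0.51 -0.39  0.29] 1.0016
time: 2.02
eef_pos: [0.5084, -0.1729, 0.2178]
tcp_rot: [-2.601, 0.119, -1.946]
wrist_force: [-0.4, -0.4, 0.9]
gripper_width: 1.001
2.02 [ 0.49  -0.3   -0.13   2.196 -0.201  0.707 -1.507] [ 0.5084 -0.1729  0.2178] [-2.601  0.119 -1.946] [-0.39 -0.39  0.92] 1.0012
```

```bash
cat > kin.py <<'E'
import numpy as np, json
from scipy.spatial.transform import Rotation as Ro
from scipy.optimize import least_squares
lo=np.array([-2.86,-.3,-1.38,.06,-1.56,.09,-2.69]);hi=np.array([2.86,2.09,1.24,2.45,4.7,2.05,2.69])
def fk(q,p):
    # z(-?) y z y z y z ; p: d1,L1,a1,L2,a2,L3,a3
    s=p[7:] if len(p)>7 else SG
    R=np.eye(3);x=np.array([0,0,p[0]],float)
    e=Ro.from_rotvec
    def rz(a):return e([0,0,a]).as_matrix()
    def ry(a):return e([0,a,0]).as_matrix()
    R=rz(s[0]*q[0])@ry(s[1]*q[1]); x=x+R@[0,0,0]
    R=R@rz(s[2]*q[2]); x=x+R@[p[2],0,p[1]]
    R=R@ry(s[3]*q[3]); x=x+R@[p[4],0,0]
    R=R@rz(s[4]*q[4]); x=x+R@[0,0,p[3]]
    R=R@ry(s[5]*q[5]); x=x+R@[p[6],0,0]
    R=R@rz(s[6]*q[6]); x=x+R@[0,0,p[5]]
    return x,R
SG=np.array([-1,1,-1,1,-1,1,-1.])
R0=None
def load(): return [json.loads(l) for l in open("log.txt")]
def rot(e): return Ro.from_euler("xyz",e).as_matrix()
if __name__=="__main__":
    D=load()
    import itertools
    best=None
    for sg in itertools.product([1,-1],repeat=4):
        s=np.array([sg[0],1,sg[1],1,sg[2],1,sg[3]],float)
        Rr=[rot(d[2]) for d in D]; F=[fk(d[0],[0]*7+list(s))[1] for d in D]
        E=[f.T@r for f,r in zip(F,Rr)]
        m=Ro.from_matrix(E).mean().as_matrix(); sp=max(np.linalg.norm(Ro.from_matrix(m.T@e).as_rotvec()) for e in E)
        if best is None or sp<best[0]: best=(sp,s,m)
    print(best)
    s=best[1]
    f=lambda p: np.concatenate([fk(d[0],list(p)+list(s))[0]-d[1] for d in D]+[1e-3*(p-np.array([.3,.4,0,.4,0,.25,0]))])
    r=least_squares(f,[.3,.4,0,.4,0,.25,0]);print(r.x.round(4),np.abs(r.fun[:-7]).max())
E
python3 kin.py
```

```text
(np.float64(6.697468676245208e-16), array([-1.,  1., -1.,  1., -1.,  1., -1.]), array([[-1.00000000e+00, -1.59115110e-16, -2.48220894e-16],
       [ 1.59115110e-16, -1.00000000e+00,  1.97478473e-32],
       [-2.48220894e-16, -1.97478473e-32,  1.00000000e+00]]))
[-0.1545  0.4421 -0.0847  0.4129 -0.3219  0.2906 -0.1108] 0.025270173704921545
```

```bash
cat > kin2.py <<'E'
from kin import *
def Rs(q):
    e=Ro.from_rotvec; out=[np.eye(3)];R=np.eye(3)
    for i,s in enumerate(SG):
        a=s*q[i]; R=R@e([0,0,a] if i%2==0 else [0,a,0]).as_matrix(); out.append(R)
    return out
# redundant-free params: base z; after R1? link vectors
# keep v in frames 0(z),1(x,y),2(xyz),3(x,y),4(xyz),5(xy),6(xyz),7(xy)
keep=[(0,2)]+[(1,0),(1,1)]+[(2,0),(2,2)]+[(3,0),(3,1),(3,2)]+[(4,0),(4,2)]+[(5,0),(5,1),(5,2)]+[(6,0),(6,2)]+[(7,0),(7,1),(7,2)]
keep=[(0,2),(1,0),(1,1),(3,0),(3,1),(3,2),(4,0),(4,2) if 0 else (4,0),(5,1),(5,2),(6,0),(7,0),(7,1),(7,2)]
keep=list(dict.fromkeys(keep))
def row(q): R=Rs(q); return np.array([R[i][:,j] for i,j in keep]).T
def fit(lam=1e-4):
    D=load(); A=np.vstack([row(d[0]) for d in D]); b=np.concatenate([d[1] for d in D])
    x=np.linalg.solve(A.T@A+lam**2*np.eye(len(keep)),A.T@b); return x,A@x-b,len(D)
if __name__=="__main__":
    x,r,n=fit(); print(n)
    for k,v in zip(keep,x): print(k,round(v,4))
    print((r*1e3).round(2))
E
python3 kin2.py
```

```text
6
(0, 2) 0.2495
(1, 0) 0.0
(1, 1) -0.0156
(3, 0) 0.0
(3, 1) -0.0106
(3, 2) 0.4678
(4, 0) -0.0
(5, 1) -0.0004
(5, 2) 0.5131
(6, 0) -0.0
(7, 0) -0.0
(7, 1) -0.0
(7, 2) 0.3687
[-0.  0.  0. -0. -0. -0.  0. -0. -0. -0.  0. -0. -0.  0. -0.  0.  0.  0.]
```

```bash
cat > ik.py <<'E'
from kin2 import *
X,_,_=fit()
E0=np.diag([-1.,-1,1])
def FK(q): 
    R=Rs(q); return row(q)@X, R[7]@E0
def pose(grip,head,alpha,sx):
    """tool z heading(rad world yaw) & alpha below horizontal; x horizontal = sx * (heading rotated +90)"""
    h=np.array([np.cos(head),np.sin(head),0]);z=np.cos(alpha)*h-np.sin(alpha)*np.array([0,0,1])
    x=sx*np.array([-np.sin(head),np.cos(head),0]);y=np.cross(z,x)
    return np.array(grip)+.0187*z,np.array([x,y,z]).T
rng=np.random.default_rng(0)
def ik(p,R,n=12,q0=None):
    best=(-9,None)
    for k in range(n):
        s=(lo+hi)/2+(hi-lo)*rng.uniform(-.35,.35,7) if (q0 is None or k) else q0
        s[0]=-np.arctan2(p[1],p[0])+rng.uniform(-.8,.8) if (q0 is None or k) else s[0]
        def f(q):
            x,r=FK(q); return np.concatenate([(x-p)*10,Ro.from_matrix(R.T@r).as_rotvec()*3,.002*(q-(lo+hi)/2)/(hi-lo)])
        r=least_squares(f,np.clip(s,lo+1e-3,hi-1e-3),bounds=(lo,hi),max_nfev=60)
        if np.linalg.norm(r.fun[:6])<.02:
            m=np.min(np.minimum(r.x-lo,hi-r.x))
            if m>best[0]: best=(m,r.x)
    return best
E
cat > scan.py <<'E'
from ik import *
D=np.deg2rad
cup=np.array([.557,-.2157])
print("G1")
for hd in (-45,45,135,-135):
  for a in (20,30,40,50,60):
    print(hd,a,[ (round(b[0],2)) for b in [ik(*pose([*cup,.012+.035],D(hd),D(a),sx),n=6) for sx in(1,-1)]])
fp=np.array([.5893,.1899]);y=np.rad2deg(.2495)
print("P")
for hd in (y,y+90,y-90):
  for a in (20,30,40,50,60):
    print(round(hd),a,[ (round(b[0],2)) for b in [ik(*pose([*fp,.03+.036],D(hd),D(a),sx),n=6) for sx in(1,-1)]])
E
time python3 scan.py
```

```text
G1
-45 20 [np.float64(0.02), np.float64(0.01)]
-45 30 [np.float64(0.04), np.float64(0.03)]
-45 40 [np.float64(0.1), np.float64(0.08)]
-45 50 [np.float64(0.18), np.float64(0.0)]
-45 60 [np.float64(0.29), np.float64(0.23)]
45 20 [np.float64(0.28), np.float64(0.54)]
45 30 [np.float64(0.13), np.float64(0.52)]
45 40 [np.float64(0.0), np.float64(0.5)]
45 50 [np.float64(0.15), np.float64(0.52)]
45 60 [np.float64(0.07), np.float64(0.52)]
135 20 [-9, -9]
135 30 [-9, -9]
135 40 [np.float64(0.12), np.float64(0.13)]
135 50 [np.float64(0.31), np.float64(0.31)]
135 60 [np.float64(0.48), np.float64(0.49)]
-135 20 [np.float64(0.34), np.float64(0.21)]
-135 30 [np.float64(0.39), np.float64(0.39)]
-135 40 [np.float64(0.47), np.float64(0.38)]
-135 50 [np.float64(0.61), np.float64(0.5)]
-135 60 [np.float64(0.74), np.float64(0.51)]
P
14 20 [-9, -9]
14 30 [-9, -9]
14 40 [np.float64(0.07), -9]
14 50 [np.float64(0.18), np.float64(0.0)]
14 60 [np.float64(0.31), np.float64(0.31)]
104 20 [np.float64(0.47), np.float64(0.69)]
104 30 [np.float64(0.39), np.float64(0.76)]
104 40 [-9, np.float64(0.8)]
104 50 [np.float64(0.28), np.float64(0.77)]
104 60 [-9, np.float64(0.75)]
-76 20 [np.float64(0.5), np.float64(0.17)]
-76 30 [np.float64(0.57), np.float64(0.4)]
-76 40 [np.float64(0.66), np.float64(0.41)]
-76 50 [np.float64(0.81), np.float64(0.42)]
-76 60 [np.float64(0.79), np.float64(0.37)]
real	0m58.669s
user	0m59.204s
sys	0m0.060s
```

```bash
cat > sim.py <<'E'
from ik import *
D=np.deg2rad
fpy=np.rad2deg(.2495); cup=np.array([.557,-.2157]); fp=np.array([.5893,.1899])
def loc(p,R,q,w=.02,cen=.003):
    def f(x):
        a,r=FK(x); return np.concatenate([(a-p)*10,Ro.from_matrix(R.T@r).as_rotvec()*3,w*(x-q),cen*(x-(lo+hi)/2)/(hi-lo)])
    r=least_squares(f,np.clip(q,lo+1e-4,hi-1e-4),bounds=(lo,hi),max_nfev=30); return r.x,np.linalg.norm(r.fun[:6])
def run(q,wps,verbose=False):
    """wps list of (p,R); returns q, worst err, min margin"""
    we=0;mm=9;trace=[]
    for p,R in wps:
        a,r=FK(q); rv=Ro.from_matrix(r.T@R).as_rotvec()
        n=max(1,int(np.ceil(max(np.linalg.norm(p-a)/.05,np.linalg.norm(rv)/.18))))
        e1=0;m1=9
        for k in range(1,n+1):
            q,e=loc(a+(p-a)*k/n,r@Ro.from_rotvec(rv*k/n).as_matrix(),q)
            e1=max(e1,e);m1=min(m1,np.min(np.minimum(q-lo,hi-q)))
        trace.append((n,round(e1,3),round(m1,2)));we=max(we,e1);mm=min(mm,m1)
    return q,we,mm,trace
def up(P,dz): return (P[0]+np.array([0,0,dz]),P[1])
def back(P,d): return (P[0]-d*P[1][:,2],P[1])
def roll(P,a): return (P[0]-.0187*P[1][:,2]+.0187*P[1][:,2],P[1]@Ro.from_rotvec([0,0,a]).as_matrix())
def G1(h,s,a=45): return pose([*cup,.012+.034],D(h),D(a),s)
def Pf(h,s,a=45): return pose([*fp,.03+.036],D(h),D(a),s)
def Lp(c,h,s,a=45): return pose([*c,.04],D(h),D(a),s)
if __name__=="__main__":
    q0=np.array(load()[-1][0]); res=[]
    c=np.array([.58,-.17])
    for s1 in(1,-1):
      for opt in "ABC":
        for m in (45,60,75,90):
          if opt=="A": hg,hl=45,m+180
          if opt=="B": hg,hl=45,m      # mouth -> m+180
          if opt=="C": hg,hl=-135,m+180
          hgr=hl+180
          for r1 in ([0] if opt=="A" else [1,-1]):
            g=G1(hg,s1); s2=-s1
            l=Lp(c,hl,s2)
            w=[up(back(g,.06),.12),back(g,.06),g,up(g,.12)]
            if opt!="A": w+=[roll(up(g,.12),r1*np.pi/2)]
            else: w+=[pose([*c,.16],D(hl),D(90),s2)]
            w+=[up(l,.12),l,back(l,.06),up(back(l,.06),.1)]
            qa,e,mm,tr=run(q0,w)
            if e>.1: res.append((e,mm,opt,m,s1,r1,'first')); continue
            for s3 in(1,-1):
              for r2 in ([0] if opt=="B" else [1,-1]):
                g2=Lp(c,hgr,s3); pf=Pf(fpy+90,-s3)
                w=[pose([*c,.2],D(hgr),D(90),s3)]+[up(back(g2,.06),.1),back(g2,.06),g2,up(g2,.12)]
                if opt=="B": w+=[pose([*((c+fp)/2),.2],D(fpy+90),D(90),-s3)]
                else: w+=[roll(up(g2,.12),r2*np.pi/2)]
                w+=[up(pf,.1),pf,back(pf,.08)]
                qb,e2,m2,t2=run(qa,w)
                res.append((round(max(e,e2),3),round(min(mm,m2),2),opt,m,s1,r1,s3,r2,sum(t[0] for t in tr+t2)))
    res.sort(key=lambda r:(r[0]>.05,-r[1]))
    for r in res[:14]: print(r)
E
time timeout 570 python3 sim.py
```

```text
(np.float64(0.0), np.float64(0.07), 'C', 90, 1, -1, -1, 1, 99)
(np.float64(0.0), np.float64(0.06), 'C', 75, 1, -1, -1, 1, 98)
(np.float64(0.0), np.float64(0.05), 'C', 60, 1, -1, -1, 1, 97)
(np.float64(0.0), np.float64(0.02), 'A', 45, -1, 0, -1, 1, 72)
(np.float64(0.0), np.float64(0.02), 'A', 60, -1, 0, -1, 1, 72)
(np.float64(0.0), np.float64(0.02), 'A', 75, -1, 0, -1, 1, 73)
(np.float64(0.0), np.float64(0.02), 'A', 90, -1, 0, -1, 1, 73)
(np.float64(0.0), np.float64(0.02), 'B', 60, -1, 1, 1, 0, 87)
(np.float64(0.0), np.float64(0.02), 'B', 75, -1, 1, 1, 0, 86)
(np.float64(0.0), np.float64(0.02), 'B', 90, -1, 1, 1, 0, 85)
(np.float64(0.0), np.float64(0.01), 'B', 45, -1, 1, 1, 0, 89)
(np.float64(0.001), np.float64(0.0), 'B', 45, 1, -1, 1, 0, 82)
(np.float64(0.001), np.float64(0.0), 'B', 60, 1, -1, 1, 0, 82)
(np.float64(0.001), np.float64(0.0), 'B', 75, 1, -1, 1, 0, 83)
real	3m40.816s
user	3m34.701s
sys	0m0.248s
```

```bash
cat > plan.py <<'E'
from sim import *
def seqA(m,c,s1=-1,s3=-1,r2=1,q0=None):
    hl=m+180;g=G1(45,s1);l=Lp(c,hl,-s1)
    w=[up(back(g,.06),.12),back(g,.06),g,up(g,.12),pose([*c,.16],D(hl),D(90),-s1),up(l,.12),l,back(l,.06),up(back(l,.06),.1)]
    g2=Lp(c,m,s3);pf=Pf(fpy+90,-s3)
    w+=[pose([*c,.2],D(m),D(90),s3),up(back(g2,.06),.1),back(g2,.06),g2,up(g2,.12),roll(up(g2,.12),r2*np.pi/2),up(pf,.1),pf,back(pf,.08)]
    return w
if __name__=="__main__":
    q=np.array(load()[-1][0])
    for m in(45,75):
        qq=q
        for i,w in enumerate(seqA(m,np.array([.58,-.17]))):
            qq,e,mm,t=run(qq,[w]);print(i,t,qq.round(2))
E
python3 plan.py
```

```text
0 [(7, np.float64(0.0), np.float64(0.02))] [ 0.5   0.22  0.37  1.88 -0.91  1.29  0.45]
1 [(3, np.float64(0.0), np.float64(0.5))] [ 0.53  0.39  0.34  1.95 -1.03  1.17  0.67]
2 [(2, np.float64(0.0), np.float64(0.46))] [ 0.5   0.45  0.29  1.97 -1.1   1.08  0.71]
3 [(3, np.float64(0.0), np.float64(0.49))] [ 0.46  0.27  0.32  1.91 -0.96  1.19  0.47]
4 [(5, np.float64(0.0), np.float64(0.5))] [-0.01  0.28  0.3   1.68 -0.09  1.19 -0.47]
5 [(5, np.float64(0.0), np.float64(0.36))] [-0.28  0.68  0.37  1.35  0.34  1.69 -0.77]
6 [(3, np.float64(0.0), np.float64(0.42))] [-0.27  0.82  0.34  1.4   0.3   1.53 -0.84]
7 [(2, np.float64(0.0), np.float64(0.41))] [-0.29  0.82  0.34  1.28  0.29  1.64 -0.83]
8 [(3, np.float64(0.0), np.float64(0.27))] [-0.29  0.73  0.35  1.23  0.32  1.78 -0.77]
9 [(5, np.float64(0.0), np.float64(0.38))] [-0.04  0.25  0.33  1.64 -0.08  1.27 -0.48]
10 [(5, np.float64(0.0), np.float64(0.45))] [ 0.38  0.22  0.39  1.94 -0.96  1.2   0.45]
11 [(3, np.float64(0.0), np.float64(0.45))] [ 0.42  0.37  0.36  2.   -1.08  1.11  0.65]
12 [(2, np.float64(0.0), np.float64(0.39))] [ 0.39  0.44
[... 1342 characters left out ...]
0 [(5, np.float64(0.0), np.float64(0.49))] [ 0.5   0.49  0.25  1.56 -0.79  1.56  0.69]
11 [(3, np.float64(0.0), np.float64(0.53))] [ 0.51  0.61  0.23  1.62 -0.82  1.44  0.8 ]
12 [(2, np.float64(0.0), np.float64(0.66))] [ 0.47  0.63  0.2   1.68 -0.86  1.35  0.82]
13 [(3, np.float64(0.0), np.float64(0.57))] [ 0.46  0.48  0.22  1.63 -0.81  1.48  0.67]
14 [(9, np.float64(0.0), np.float64(0.52))] [ 0.31  0.5   0.42  1.63 -0.88  1.53 -0.85]
15 [(8, np.float64(0.0), np.float64(0.2))] [-0.25  0.48  0.36  1.65 -0.89  1.47 -2.49]
16 [(2, np.float64(0.0), np.float64(0.26))] [-0.22  0.6   0.33  1.69 -0.95  1.37 -2.36]
17 [(2, np.float64(0.0), np.float64(0.3))] [-0.16  0.57  0.37  1.62 -0.89  1.49 -2.39]
```

```bash
cat > rows.py <<'E'
from sim import *
def cur():
    o=manip.get_obs(); return np.array(o["eef_pos"]),rot(o["tcp_rot"])
from plant import manip
def rows(P,start=None,n=None,tmax=.055,rmax=.17):
    a,r=cur() if start is None else start
    p,R=P; rv=Ro.from_matrix(r.T@R).as_rotvec()
    if n is None: n=max(1,int(np.ceil(max(np.linalg.norm(p-a)/tmax,np.linalg.norm(rv)/rmax))))
    while 1:
        Q=Ro.from_rotvec(rv/n).as_matrix(); S=np.zeros((3,3)); A=np.eye(3)
        for k in range(n): S+=A;A=A@Q
        t=np.linalg.solve(S,r.T@(p-a))
        if np.linalg.norm(t)<=.06: break
        n+=1
    print(n,"x",(t*100).round(2).tolist(),(rv/n).round(4).tolist()); return P
E
python3 - <<'E'
from rows import *
g=G1(45,-1)
a=rows(up(back(g,.06),.12)); b=rows(back(g,.06),a); rows(g,b)
E
```

```text
7 x [1.04, -0.09, 0.36] [0.0211, -0.0901, -0.1399]
3 x [0.0, 2.83, 2.83] [0.0, 0.0, 0.0]
2 x [0.0, -0.0, 3.0] [0.0, 0.0, 0.0]
```

```bash
python3 -m creep '[{"translation":[1.04,-0.09,0.36],"turn":[0.021,-0.09,-0.14]},{"translation":[1.04,-0.09,0.36],"turn":[0.021,-0.09,-0.14]},{"translation":[1.04,-0.09,0.36],"turn":[0.021,-0.09,-0.14]},{"translation":[1.04,-0.09,0.36],"turn":[0.021,-0.09,-0.14]},{"translation":[1.04,-0.09,0.36],"turn":[0.021,-0.09,-0.14]},{"translation":[1.04,-0.09,0.36],"turn":[0.021,-0.09,-0.14]},{"translation":[1.04,-0.09,0.36],"turn":[0.021,-0.09,-0.14]},{"translation":[0,0,0],"turn":[0,0,0]}]' 1
python3 log.py
python3 - <<'E'
from rows import *
print(FK(manip.get_obs()["q"])[0]-cur()[0])
g=G1(45,-1)
rows(up(back(g,.06),.12)); rows(back(g,.06))
E
```

```text
time: 3.02
eef_pos: [0.5309, -0.2265, 0.191]
tcp_rot: [-2.39, 0.048, -0.908]
wrist_force: [0.4, 0.5, 0.8]
gripper_width: 1.0
3.02 [ 0.323  0.16   0.523  1.947 -0.906  1.223  0.316] [ 0.5309 -0.2265  0.191 ] [-2.39   0.048 -0.908] [0.4  0.47 0.76] 1.0002
[ 4.98607522e-09 -1.04771169e-08 -1.01188432e-08]
1 x [1.09, -0.19, -0.47] [0.0306, -0.0507, -0.1219]
3 x [0.49, 2.71, 2.73] [0.0102, -0.0169, -0.0406]
```

```bash
python3 -m creep '[{"translation":[0.49,2.71,2.73],"turn":[0.01,-0.017,-0.04]},{"translation":[0.49,2.71,2.73],"turn":[0.01,-0.017,-0.04]},{"translation":[0.49,2.71,2.73],"turn":[0.01,-0.017,-0.04]},{"translation":[0,0,0],"turn":[0,0,0]}]' 1
python3 - <<'E'
from rows import *
g=G1(45,-1)
rows(back(g,.06)); rows(g)
for n in("scene","top"):
    c=cam(n) if 0 else manip.read_camera(n)
    import cv2
    f=c["frame"][:,:,::-1]
    f=f[60:300,80:400] if n=="scene" else f[130:340,290:500]
    cv2.imwrite(f"pics/g1{n}.png",cv2.resize(f,None,fx=2.4,fy=2.4,interpolation=cv2.INTER_CUBIC))
E
```

```text
time: 3.52
eef_pos: [0.5351, -0.2325, 0.0751]
tcp_rot: [-2.355, 0.005, -0.785]
wrist_force: [-0.9, -0.5, 1.3]
gripper_width: 1.003
1 x [0.36, 0.12, -0.14] [-0.0012, 0.0038, -0.0039]
2 x [0.19, 0.06, 2.93] [-0.0006, 0.0019, -0.0019]
```

View pics/g1scene.png

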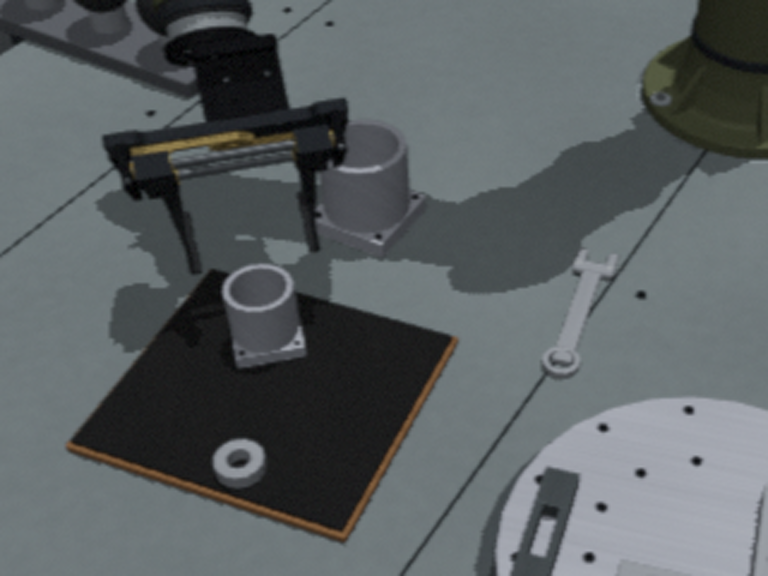

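View pics/g1top.png

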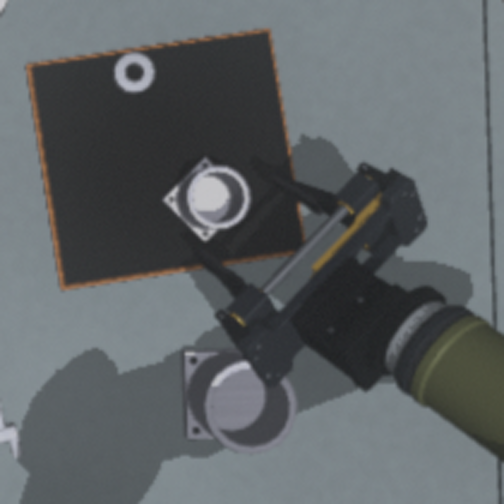

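The top view shows the open fingers straddling the cup's corner-line (grip line towards (205,200)). The gripper body's left end is above and clear of the bigger cup by my geometry. I'll advance.

```bash
python3 -m creep '[{"translation":[0.36,0.12,-0.1],"turn":[0,0.004,-0.004]},{"translation":[0,0,2],"turn":[0,0,0]}]' 1
python3 -m creep '[{"translation":[0,0,2],"turn":[0,0,0]},{"translation":[0,0,1.95],"turn":[0,0,0]},{"translation":[0,0,0],"turn":[0,0,0]}]' 1
python3 - <<'E'
from rows import *
g=G1(45,-1); rows(g)
E
```

```text
time: 3.88
eef_pos: [0.5497, -0.2302, 0.0658]
tcp_rot: [-2.353, -0.013, -0.787]
wrist_force: [-0.0, -0.7, 0.1]
gripper_width: 1.0
time: 4.25
eef_pos: [0.5682, -0.2053, 0.0335]
tcp_rot: [-2.353, -0.003, -0.781]
wrist_force: [-0.4, 0.4, -0.3]
gripper_width: 1.0
1 x [-0.06, 0.2, -0.09] [-0.0029, 0.0008, 0.0057]
```

```bash
python3 -m creep '[{"translation":[-0.06,0.2,-0.09],"turn":[0,0,0]},{"translation":[0,0,0],"turn":[0,0,0]},{"translation":[0,0,0],"turn":[0,0,0]},{"translation":[0,0,0],"turn":[0,0,0]},{"translation":[0,0,0],"turn":[0,0,0]},{"translation":[0,0,0],"turn":[0,0,0]}]' 0 30
python3 -m creep '[{"translation":[0,0,0],"turn":[0,0,0]},{"translation":[0,0,0],"turn":[0,0,0]}]' 0 30
python3 log.py
```

```text
time: 5.0
eef_pos: [0.5659, -0.2089, 0.0349]
tcp_rot: [-2.353, -0.006, -0.783]
wrist_force: [-4.2, 0.4, 4.9]
gripper_width: 0.623
time: 5.25
eef_pos: [0.5659, -0.2089, 0.0349]
tcp_rot: [-2.353, -0.006, -0.783]
wrist_force: [-4.8, 1.5, 4.7]
gripper_width: 0.621
5.25 [ 0.377  0.472  0.437  1.972 -1.159  1.138  0.743] [ 0.5659 -0.2089  0.0349] [-2.353 -0.006 -0.783] [-4.81  1.54  4.73] 0.6212
```

```bash
python3 -m creep '[{"translation":[0,-0.7,-0.7],"turn":[0,0,0]},{"translation":[0,-2.1,-2.1],"turn":[0,0,0]},{"translation":[0,-2.8,-2.8],"turn":[0,0,0]},{"translation":[0,-2.8,-2.8],"turn":[0,0,0]},{"translation":[0,0,0],"turn":[0,0,0]}]' 0 30
python3 - <<'E'
from rows import *
import cv2
for n in("scene","top"):
    c=manip.read_camera(n)
    f=c["frame"][:,:,::-1]
    f=f[60:300,80:400] if n=="scene" else f[130:340,290:500]
    cv2.imwrite(f"pics/l1{n}.png",cv2.resize(f,None,fx=2.4,fy=2.4,interpolation=cv2.INTER_CUBIC))
E
python3 log.py
```

```text
time: 5.88
eef_pos: [0.5675, -0.211, 0.1573]
tcp_rot: [-2.352, -0.015, -0.785]
wrist_force: [-0.3, -0.1, -3.4]
gripper_width: 0.627
5.97 [ 0.323  0.281  0.49   1.921 -1.006  1.224  0.511] [ 0.5654 -0.2092  0.153 ] [-2.355 -0.008 -0.784] [ 0.19 -0.12 -3.34] 0.6242
```

View pics/l1scene.png

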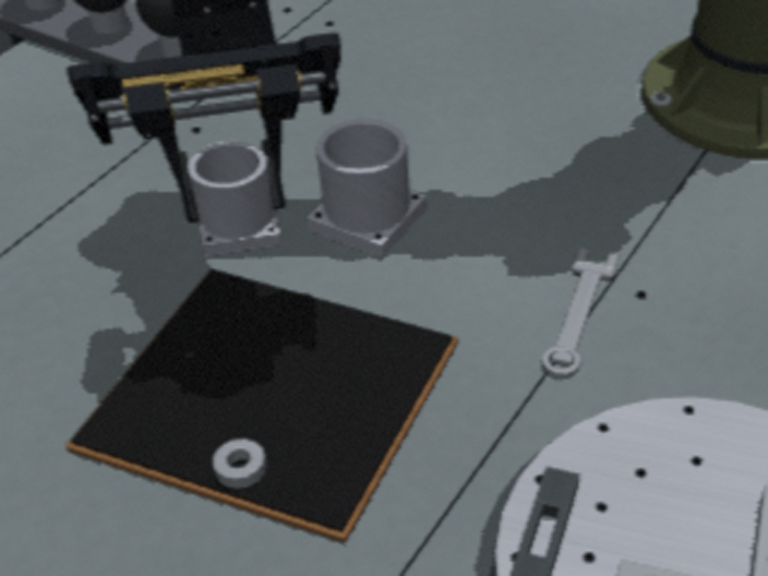

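View pics/l1top.png

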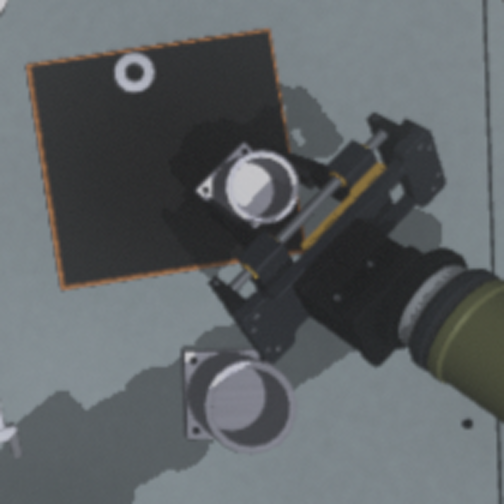

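Run:
```python
from rows import *
c=np.array([.565,-.17]);m=75
a=rows(pose([*c,.16],D(m+180),D(90),1)); l=Lp(c,m+180,1); l=up(l,.005)
b=rows(up(l,.06),a); b=rows(l,b)
q=manip.get_obs()["q"]; print(run(np.array(q),[a,up(l,.06),l])[1:])
```

```text
6 x [-0.37, -0.43, 0.42] [-0.1278, -0.0355, -0.082]
5 x [0.0, -0.06, 1.05] [-0.1571, 0.0, -0.0]
2 x [0.0, -2.12, 2.12] [0.0, 0.0, 0.0]
(np.float64(6.314289883694139e-05), np.float64(0.5292156360054627), [(6, np.float64(0.0), np.float64(0.53)), (5, np.float64(0.0), np.float64(0.57)), (2, np.float64(0.0), np.float64(0.7))])
```

```bash
python3 -m creep '[{"translation":[-0.37,-0.43,0.42],"turn":[-0.128,-0.0355,-0.082]},{"translation":[-0.37,-0.43,0.42],"turn":[-0.128,-0.0355,-0.082]},{"translation":[-0.37,-0.43,0.42],"turn":[-0.128,-0.0355,-0.082]},{"translation":[-0.37,-0.43,0.42],"turn":[-0.128,-0.0355,-0.082]},{"translation":[-0.37,-0.43,0.42],"turn":[-0.128,-0.0355,-0.082]},{"translation":[-0.37,-0.43,0.42],"turn":[-0.128,-0.0355,-0.082]},{"translation":[0,0,0.5],"turn":[-0.157,0,0]},{"translation":[0,0,0.5],"turn":[-0.157,0,0]},{"translation":[0,0,0.5],"turn":[-0.157,0,0]},{"translation":[0,0,0],"turn":[-0.157,0,0]},{"translation":[0,0,0],"turn":[-0.157,0,0]},{"translation":[0,0,0],"turn":[0,0,0]}]'
python3 - <<'E'
from rows import *
c=np.array([.565,-.17]);m=75
l=up(Lp(c,m+180,1),.008)
b=rows(up(l,.05)); b=rows(l)
import cv2
for n in("scene","top"):
    cc=manip.read_camera(n)
    f=cc["frame"][:,:,::-1]
    f=f[60:300,80:400] if n=="scene" else f[130:340,290:500]
    cv2.imwrite(f"pics/l2{n}.png",cv2.resize(f,None,fx=2.4,fy=2.4,interpolation=cv2.INTER_CUBIC))
E
python3 log.py
```

```text
time: 7.48
eef_pos: [0.5641, -0.1673, 0.1219]
tcp_rot: [2.357, 0.009, -0.255]
wrist_force: [-0.3, 0.6, -2.7]
gripper_width: 0.625
1 x [0.18, -1.52, 3.73] [-0.0008, 0.0015, 0.0113]
2 x [0.1, -2.53, 3.63] [-0.0004, 0.0007, 0.0056]
7.58 [-0.531  0.494  0.462  1.707  0.53   1.33  -0.567] [ 0.5642 -0.1723  0.126 ] [ 2.358  0.003 -0.262] [ 0.04 -0.25 -2.11] 0.6247
```

View pics/l2scene.png

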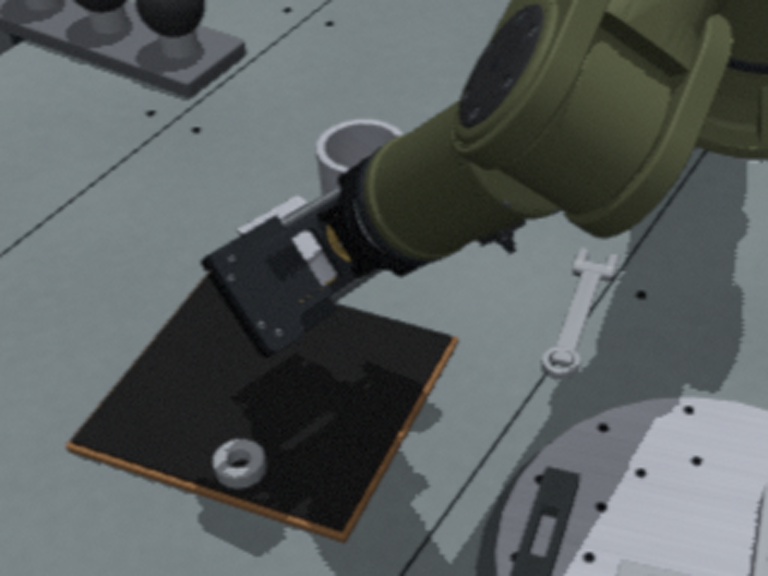

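```bash
python3 -m creep '[{"translation":[0.05,-1.26,1.8],"turn":[0,0,0.003]},{"translation":[0.05,-1.26,1.8],"turn":[0,0,0.003]},{"translation":[0.05,-1.26,1.8],"turn":[0,0,0.003]},{"translation":[0.05,-1.26,1.8],"turn":[0,0,0]},{"translation":[0,0,0],"turn":[0,0,0]}]'
python3 - <<'E'
from rows import *
c=np.array([.565,-.17]);m=75
rows(Lp(c,m+180,1))
import cv2
f=manip.read_camera("top")["frame"][:,:,::-1][130:340,290:500]
cv2.imwrite("pics/l3top.png",cv2.resize(f,None,fx=2.4,fy=2.4,interpolation=cv2.INTER_CUBIC))
E
python3 log.py
```

```text
time: 8.2
eef_pos: [0.5612, -0.1878, 0.0383]
tcp_rot: [2.355, -0.002, -0.269]
wrist_force: [-0.8, -0.1, -1.9]
gripper_width: 0.624
1 x [-0.1, -1.17, 0.46] [0.0015, 0.0036, -0.0062]
8.25 [-0.499  0.61   0.45   1.75   0.518  1.185 -0.639] [ 0.5623 -0.1876  0.0396] [ 2.355 -0.004 -0.268] [ 0.37 -0.63 -2.47] 0.6228
```

View pics/l3top.png

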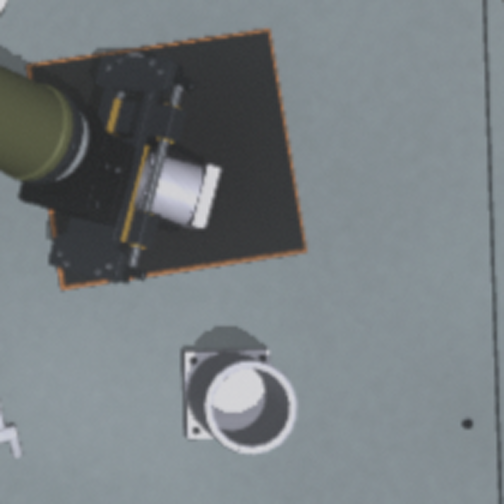

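```bash
python3 -m creep '[{"translation":[0,-0.21,0.21],"turn":[0,0,0]},{"translation":[0,-0.21,0.21],"turn":[0,0,0]},{"translation":[0,0,0],"turn":[0,0,0]}]'
python3 -m creep '[{"translation":[0,-0.14,0.14],"turn":[0,0,0]},{"translation":[0,0,0],"turn":[0,0,0]}]'
python3 -m creep '[{"translation":[0,-0.14,0.14],"turn":[0,0,0]},{"translation":[0,0,0],"turn":[0,0,0]}]'
```

```text
time: 8.62
eef_pos: [0.5633, -0.187, 0.0347]
tcp_rot: [2.357, -0.006, -0.268]
wrist_force: [0.5, -0.3, -2.1]
gripper_width: 0.623
time: 8.88
eef_pos: [0.563, -0.1872, 0.0325]
tcp_rot: [2.357, -0.006, -0.268]
wrist_force: [0.7, -0.8, -2.9]
gripper_width: 0.624
time: 9.12
eef_pos: [0.5629, -0.1872, 0.0304]
tcp_rot: [2.357, -0.005, -0.268]
wrist_force: [0.8, 0.3, -2.5]
gripper_width: 0.625
```

```bash
python3 -m creep '[{"translation":[0,-0.07,0.07],"turn":[0,0,0]},{"translation":[0,0,0],"turn":[0,0,0]}]'
python3 -m creep '[{"translation":[0,-0.07,0.07],"turn":[0,0,0]},{"translation":[0,0,0],"turn":[0,0,0]}]'
python3 -m creep '[{"translation":[0,-0.07,0.07],"turn":[0,0,0]},{"translation":[0,0,0],"turn":[0,0,0]}]'
```

```text
time: 9.38
eef_pos: [0.563, -0.1872, 0.0295]
tcp_rot: [2.357, -0.006, -0.268]
wrist_force: [0.4, 0.8, -3.0]
gripper_width: 0.624
time: 9.62
eef_pos: [0.5632, -0.1874, 0.0289]
tcp_rot: [2.356, -0.006, -0.268]
wrist_force: [-1.3, 1.0, -0.5]
gripper_width: 0.624
time: 9.88
eef_pos: [0.5632, -0.1874, 0.0288]
tcp_rot: [2.355, -0.006, -0.268]
wrist_force: [-1.9, 2.4, 5.6]
gripper_width: 0.629
```

```bash
python3 -m creep '[{"translation":[0,0.05,-0.05],"turn":[0,0,0]},{"translation":[0,0,0],"turn":[0,0,0]}]'
python3 -m creep '[{"translation":[0,0,0],"turn":[0,0,0]},{"translation":[0,0,0],"turn":[0,0,0]},{"translation":[0,0,0],"turn":[0,0,0]},{"translation":[0,0,0],"turn":[0,0,0]}]' 1
python3 -m creep '[{"translation":[0,0,-2],"turn":[0,0,0]},{"translation":[0,0,-3],"turn":[0,0,0]},{"translation":[0,0,-4],"turn":[0,0,0]},{"translation":[0,0,-4],"turn":[0,0,0]},{"translation":[0,0,-2],"turn":[0,0,0]}]'
python3 - <<'E'
from rows import *
import cv2
c=np.array([.565,-.17]);m=75
for n in("scene","top"):
    cc=manip.read_camera(n)
    f=cc["frame"][:,:,::-1]
    f=f[60:300,80:400] if n=="scene" else f[130:340,290:500]
    cv2.imwrite(f"pics/m1{n}.png",cv2.resize(f,None,fx=2.4,fy=2.4,interpolation=cv2.INTER_CUBIC))
E
python3 log.py
```

```text
time: 10.12
eef_pos: [0.5632, -0.1873, 0.0289]
tcp_rot: [2.356, -0.006, -0.268]
wrist_force: [-1.7, 2.7, 5.6]
gripper_width: 0.625
time: 10.62
eef_pos: [0.5631, -0.1873, 0.0282]
tcp_rot: [2.357, -0.006, -0.268]
wrist_force: [0.2, -0.1, 0.6]
gripper_width: 0.962
time: 11.25
eef_pos: [0.5923, -0.0818, 0.1364]
tcp_rot: [2.36, -0.008, -0.265]
wrist_force: [-0.0, 0.4, -0.5]
gripper_width: 1.001
11.35 [-0.603  0.555  0.418  1.583  0.475  1.446 -0.627] [ 0.5923 -0.0823  0.1358] [ 2.359 -0.008 -0.264] [-0.01  0.3  -0.07] 0.9981
```

View pics/m1scene.png

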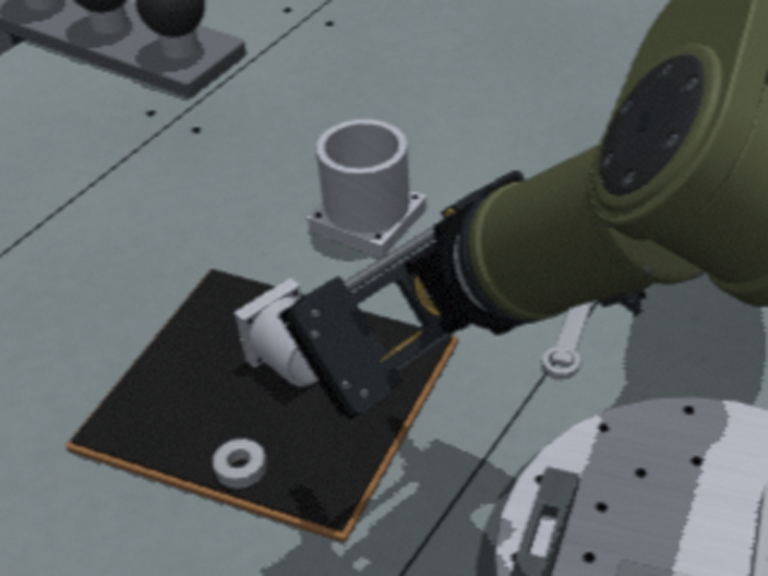

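View pics/m1top.png

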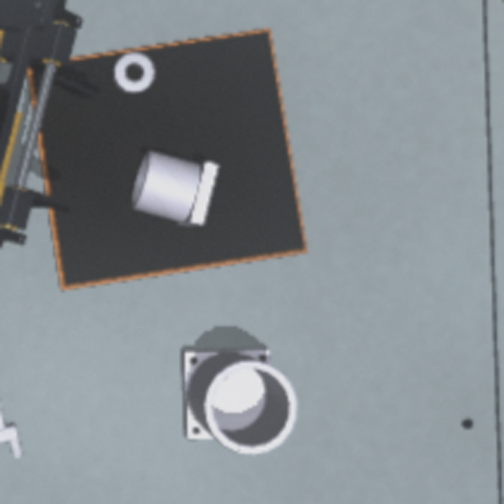

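Run:
```python
from rows import *
import cv2
from h import ray,proj,crop
t=manip.read_camera("top")
cv2.imwrite("pics/n1.png",cv2.resize(t["frame"][185:235,340:390,::-1],None,fx=12,fy=12,interpolation=cv2.INTER_CUBIC))
M=lambda p:(290+(p[0]-.7)/2.4,130+(p[1]-.7)/2.4)
for p in [(204,160),(218,163),(206,225),(191,222)]: print(ray(t,M(p),.068)[:2].round(4))
```

```text
[ 0.5895 -0.2037]
[ 0.5867 -0.2162]
[ 0.5314 -0.2045]
[ 0.5341 -0.1911]
```

View pics/n1.png

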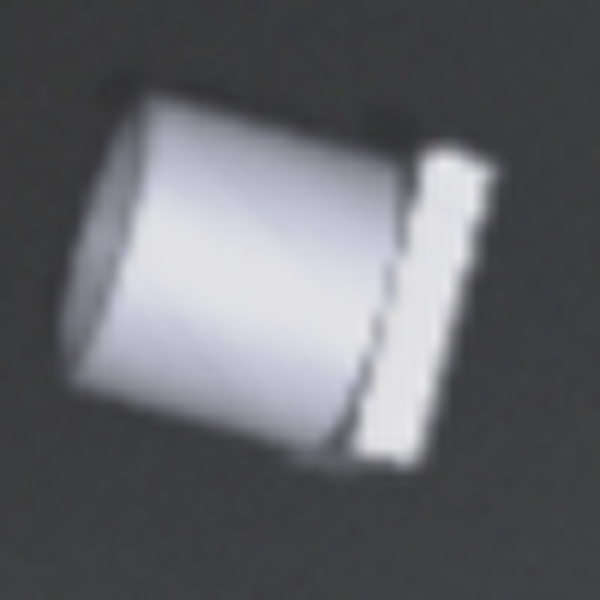

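Run:
```python
from rows import *
c=np.array([.562,-.1945]);m=75.5
a=rows(pose([*c,.2],D(m),D(90),-1)); g=Lp(c,m,-1)
b=rows(up(back(g,.06),.06),a); d=rows(back(g,.06),b);rows(g,d)
q=manip.get_obs()["q"]; print(run(np.array(q),[a,b,d,g])[1:])
```

```text
5 x [0.01, 2.52, 0.21] [0.1568, -0.0002, -0.0031]
5 x [-0.0, 0.9, 0.83] [0.1571, -0.0, -0.0]
2 x [0.0, 2.12, 2.12] [0.0, 0.0, 0.0]
2 x [-0.0, 0.0, 3.0] [0.0, 0.0, 0.0]
(np.float64(7.221262244001215e-05), np.float64(0.4695114304713226), [(5, np.float64(0.0), np.float64(0.54)), (5, np.float64(0.0), np.float64(0.47)), (2, np.float64(0.0), np.float64(0.5)), (2, np.float64(0.0), np.float64(0.59))])
```

```bash
python3 -m creep '[{"translation":[0,2.52,0.21],"turn":[0.157,0,-0.003]},{"translation":[0,2.52,0.21],"turn":[0.157,0,-0.003]},{"translation":[0,2.52,0.21],"turn":[0.157,0,-0.003]},{"translation":[0,2.52,0.21],"turn":[0.157,0,-0.003]},{"translation":[0,2.52,0.21],"turn":[0.157,0,-0.003]},{"translation":[0,0.9,0.83],"turn":[0.157,0,0]},{"translation":[0,0.9,0.83],"turn":[0.157,0,0]},{"translation":[0,0.9,0.83],"turn":[0.157,0,0]},{"translation":[0,0.9,0.83],"turn":[0.157,0,0]},{"translation":[0,0.9,0.83],"turn":[0.157,0,0]},{"translation":[0,0,0],"turn":[0,0,0]}]' 1
python3 - <<'E'
from rows import *
c=np.array([.562,-.1945]);m=75.5
g=Lp(c,m,-1); d=rows(back(g,.06)); rows(g,d)
E
python3 log.py
```

```text
time: 12.78
eef_pos: [0.5487, -0.2269, 0.1229]
tcp_rot: [-2.357, 0.012, -0.263]
wrist_force: [-0.1, -0.1, 0.1]
gripper_width: 0.998
1 x [0.53, 3.4, 4.18] [0.0007, 0.0011, -0.0155]
2 x [-0.0, 0.0, 3.0] [0.0, 0.0, 0.0]
12.78 [ 0.434  0.572  0.412  1.586 -0.844  1.587  0.811] [ 0.5487 -0.2269  0.1229] [-2.357  0.012 -0.263] [-0.11 -0.14  0.13] 0.9982
```

```bash
python3 -m creep '[{"translation":[0.26,1.7,2.09],"turn":[0,0,-0.008]},{"translation":[0.26,1.7,2.09],"turn":[0,0,-0.008]},{"translation":[0,0,0],"turn":[0,0,0]}]' 1
python3 - <<'E'
from rows import *
import cv2
c=np.array([.562,-.1945]);m=75.5
g=Lp(c,m,-1); rows(back(g,.06));rows(g)
for n in("scene","top"):
    cc=manip.read_camera(n)
    f=cc["frame"][:,:,::-1]
    f=f[60:300,80:400] if n=="scene" else f[130:340,290:500]
    cv2.imwrite(f"pics/o1{n}.png",cv2.resize(f,None,fx=2.4,fy=2.4,interpolation=cv2.INTER_CUBIC))
E
```

```text
time: 13.15
eef_pos: [0.5596, -0.2161, 0.0734]
tcp_rot: [-2.355, -0.008, -0.239]
wrist_force: [-0.4, 0.0, -0.3]
gripper_width: 1.001
1 x [-0.33, 0.83, -0.25] [-0.0011, 0.0041, 0.0154]
2 x [-0.15, 0.42, 2.88] [-0.0006, 0.002, 0.0077]
```

View pics/o1scene.png

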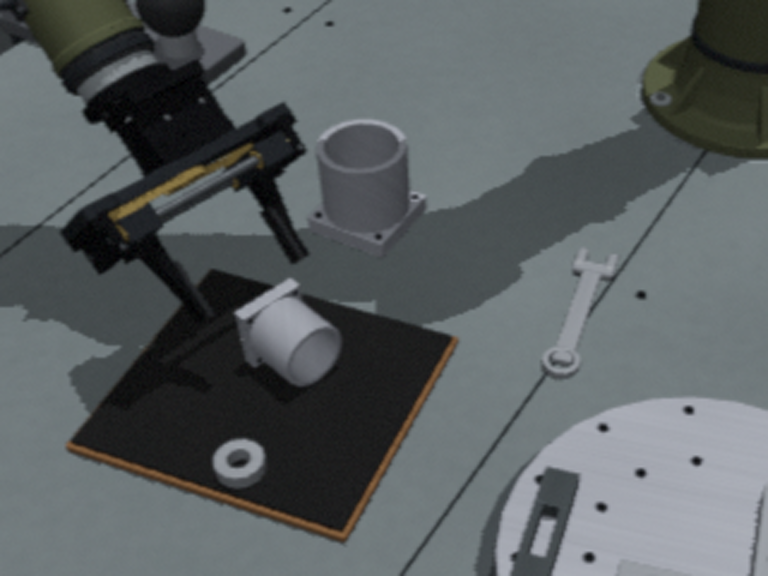

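View pics/o1top.png

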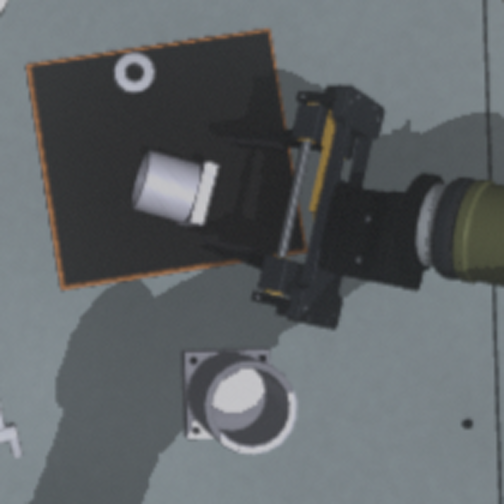

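Cup lies with its foot to the right at top crop (207,192), and the open jaws come in squarely from the foot side.

Run:
```python
from rows import *
c=np.array([.562,-.1945]);m=75.5
g=Lp(c,m,-1); print(cur()[0]);rows(back(g,.06));rows(g)
```

```text
[ 0.56044041 -0.21818644  0.07579948]
1 x [-0.46, 0.87, 0.05] [0.0002, 0.0002, 0.0168]
2 x [-0.23, 0.44, 3.03] [0.0001, 0.0001, 0.0084]
```

```bash
python3 -m creep '[{"translation":[-0.46,0.87,0],"turn":[0,0,0.017]},{"translation":[0,0,2],"turn":[0,0,0]},{"translation":[0,0,2],"turn":[0,0,0]},{"translation":[0,0,2],"turn":[0,0,0]},{"translation":[0,0,0],"turn":[0,0,0]},{"translation":[0,0,0],"turn":[0,0,0]}]' 1
python3 - <<'E'
from rows import *
c=np.array([.562,-.1945]);m=75.5
g=Lp(c,m,-1); rows(g); print(manip.get_obs()["wrist_force"])
E
```

```text
time: 14.0
eef_pos: [0.5649, -0.1834, 0.0269]
tcp_rot: [-2.357, 0.0, -0.255]
wrist_force: [-1.0, -0.1, -0.2]
gripper_width: 0.999
1 x [-0.0, -0.12, 0.13] [0.0007, -0.0012, -0.0016]
[-0.95758653 -0.07566238 -0.24793985]
```

```bash
python3 -m creep '[{"translation":[0,0,0],"turn":[0,0,0]},{"translation":[0,0,0],"turn":[0,0,0]},{"translation":[0,0,0],"turn":[0,0,0]},{"translation":[0,0,0],"turn":[0,0,0]},{"translation":[0,0,0],"turn":[0,0,0]},{"translation":[0,0,0],"turn":[0,0,0]}]' 0 35
python3 -m creep '[{"translation":[0,-0.7,-0.7],"turn":[0,0,0]},{"translation":[0,-2,-2],"turn":[0,0,0]},{"translation":[0,-2.8,-2.8],"turn":[0,0,0]},{"translation":[0,-2.8,-2.8],"turn":[0,0,0]},{"translation":[0,-1.4,-1.4],"turn":[0,0,0]},{"translation":[0,0,0],"turn":[0,0,0]},{"translation":[0,0,0],"turn":[0,0,0]}]'
python3 - <<'E'
from rows import *
g=(cur()); P=up(Pf(fpy+90,1),.09)
# roll 90, then to P
a=rows(roll(g,np.pi/2)); b=rows(P,a)
print(run(np.array(manip.get_obs()["q"]),[a,b,Pf(fpy+90,1)])[1:])
E
python3 log.py
```

```text
time: 14.75
eef_pos: [0.5648, -0.1834, 0.0269]
tcp_rot: [-2.357, 0.0, -0.255]
wrist_force: [0.8, -0.8, 1.6]
gripper_width: 0.637
time: 15.62
eef_pos: [0.5641, -0.1828, 0.1621]
tcp_rot: [-2.357, 0.003, -0.255]
wrist_force: [0.1, 0.8, -2.6]
gripper_width: 0.639
10 x [0.0, 0.0, 0.0] [0.0, 0.0, 0.1571]
8 x [-2.88, 2.22, 3.3] [-0.0331, 0.0332, 0.1494]
(np.float64(5.1338981410986206e-05), np.float64(0.25368335414387433), [(9, np.float64(0.0), np.float64(0.42)), (8, np.float64(0.0), np.float64(0.25)), (2, np.float64(0.0), np.float64(0.31))])
15.62 [ 0.369  0.49   0.401  1.613 -0.845  1.578  0.732] [ 0.5641 -0.1828  0.1621] [-2.357  0.003 -0.255] [ 0.09  0.81 -2.61] 0.6389
```

```bash
python3 -m creep '[{"translation":[0,0,0],"turn":[0,0,0.157]},{"translation":[0,0,0],"turn":[0,0,0.157]},{"translation":[0,0,0],"turn":[0,0,0.157]},{"translation":[0,0,0],"turn":[0,0,0.157]},{"translation":[0,0,0],"turn":[0,0,0.157]},{"translation":[0,0,0],"turn":[0,0,0.157]},{"translation":[0,0,0],"turn":[0,0,0.157]},{"translation":[0,0,0],"turn":[0,0,0.157]},{"translation":[0,0,0],"turn":[0,0,0.157]},{"translation":[0,0,0],"turn":[0,0,0.157]},{"translation":[0,0,0],"turn":[0,0,0]}]'
python3 - <<'E'
from rows import *
P=up(Pf(fpy+90,1),.09)
b=rows(P,n=11)
print(run(np.array(manip.get_obs()["q"]),[b,Pf(fpy+90,1)])[1:])
E
python3 log.py
```

```text
time: 17.0
eef_pos: [0.5642, -0.1827, 0.1619]
tcp_rot: [3.138, 0.785, -1.826]
wrist_force: [-0.7, 0.1, -2.7]
gripper_width: 0.636
11 x [-2.08, 1.64, 2.4] [-0.024, 0.0241, 0.1088]
(np.float64(5.1561387182517957e-05), np.float64(0.25745513806587494), [(8, np.float64(0.0), np.float64(0.26)), (2, np.float64(0.0), np.float64(0.32))])
17.0 [ 0.213  0.531  0.615  1.619 -0.926  1.638 -0.782] [ 0.5642 -0.1827  0.1619] [ 3.138  0.785 -1.826] [-0.69  0.11 -2.75] 0.6357
```

```bash
python3 -m creep '[{"translation":[-2.08,1.64,2.4],"turn":[-0.024,0.024,0.109]},{"translation":[-2.08,1.64,2.4],"turn":[-0.024,0.024,0.109]},{"translation":[-2.08,1.64,2.4],"turn":[-0.024,0.024,0.109]},{"translation":[-2.08,1.64,2.4],"turn":[-0.024,0.024,0.109]},{"translation":[-2.08,1.64,2.4],"turn":[-0.024,0.024,0.109]},{"translation":[-2.08,1.64,2.4],"turn":[-0.024,0.024,0.109]},{"translation":[-2.08,1.64,2.4],"turn":[-0.024,0.024,0.109]},{"translation":[-2.08,1.64,2.4],"turn":[-0.024,0.024,0.109]},{"translation":[-2.08,1.64,2.4],"turn":[-0.024,0.024,0.109]},{"translation":[-2.08,1.64,2.4],"turn":[-0.024,0.024,0.109]},{"translation":[0,0,0],"turn":[0,0,0]},{"translation":[0,0,0],"turn":[0,0,0]}]'
python3 - <<'E'
from rows import *
import cv2
P=up(Pf(fpy+90,1),.09)
b=rows(P,n=1)
for n in("scene","top"):
    cc=manip.read_camera(n)
    f=cc["frame"][:,:,::-1]
    f=f[140:400,220:540] if n=="scene" else f[70:280,90:330]
    cv2.imwrite(f"pics/p1{n}.png",cv2.resize(f,None,fx=2.4,fy=2.4,interpolation=cv2.INTER_CUBIC))
E
python3 log.py
```

```text
time: 18.5
eef_pos: [0.5757, 0.1683, 0.1476]
tcp_rot: [2.385, 0.094, -2.832]
wrist_force: [0.3, -0.3, -2.3]
gripper_width: 0.64
1 x [-1.98, 1.7, 2.52] [-0.0256, 0.026, 0.1083]
18.6 [-0.373  0.474  0.584  1.701 -0.94   1.509 -2.296] [0.5761 0.1674 0.1484] [ 2.385  0.095 -2.835] [ 0.37  0.59 -2.83] 0.6401
```

View pics/p1scene.png

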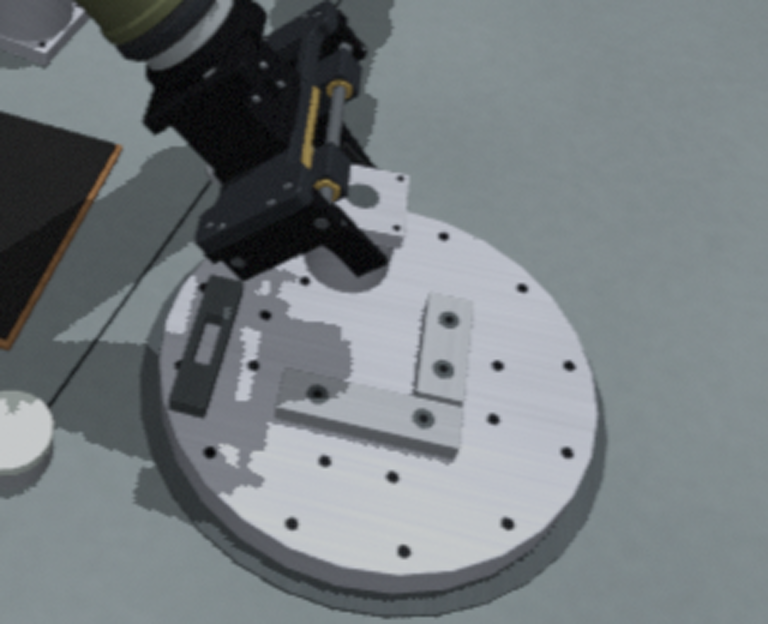

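View pics/p1top.png

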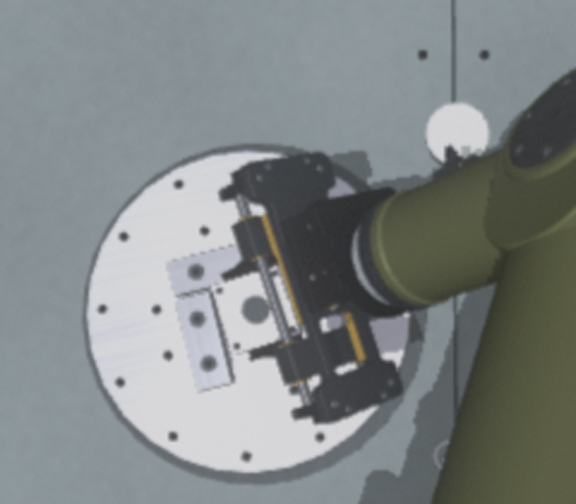

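```bash
cat >> rows.py <<'E'
def PT(dx,dy,z,h=None):
    c,s=np.cos(.2495),np.sin(.2495)
    return pose([fp[0]+c*dx-s*dy,fp[1]+s*dx+c*dy,z],D(fpy+90),D(45),1)
E
python3 - <<'E'
from rows import *
b=rows(PT(-.006,-.006,.13),n=2); b=rows(PT(-.006,-.006,.085),b)
E
```

```text
2 x [-0.56, -0.21, 2.04] [-0.0128, 0.0141, 0.0534]
1 x [0.0, -3.18, 3.18] [0.0, 0.0, 0.0]
```

```bash
python3 -m creep '[{"translation":[-0.56,-0.21,2.04],"turn":[-0.013,0.014,0.053]},{"translation":[-0.56,-0.21,2.04],"turn":[-0.013,0.014,0.053]},{"translation":[0,0,0],"turn":[0,0,0]},{"translation":[0,0,0],"turn":[0,0,0]}]'
python3 - <<'E'
from rows import *
import cv2
P=rows(PT(-.006,-.006,.13))
f=manip.read_camera("top")["frame"][150:230,150:250,::-1]
cv2.imwrite("pics/p2top.png",cv2.resize(f,None,fx=7,fy=7,interpolation=cv2.INTER_CUBIC))
E
python3 log.py
```

```text
time: 19.1
eef_pos: [0.5822, 0.1955, 0.1178]
tcp_rot: [2.356, 0.002, -2.892]
wrist_force: [-0.3, 0.5, -2.1]
gripper_width: 0.644
1 x [0.05, -0.07, 0.08] [0.0002, 0.001, 0.0018]
19.15 [-0.387  0.547  0.563  1.682 -0.989  1.501 -2.384] [0.5824 0.1955 0.1181] [ 2.356e+00  2.000e-03 -2.892e+00] [ 0.98 -0.26 -2.81] 0.633
```

View pics/p2top.png

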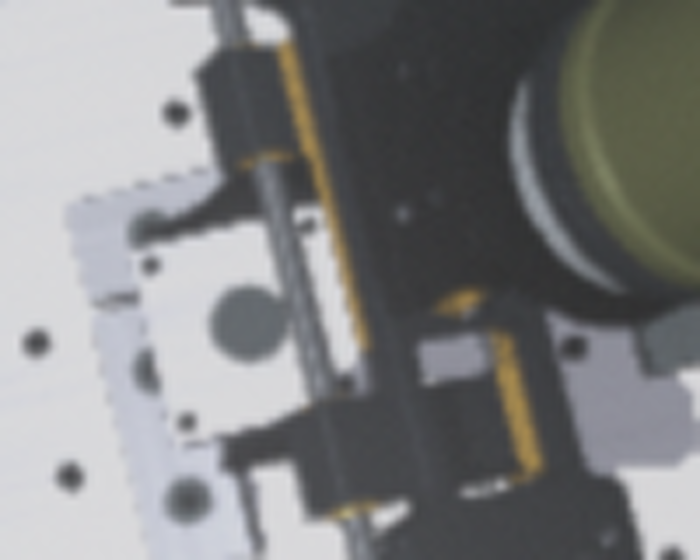

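Run:
```python
from rows import *
from h import ray
t=manip.read_camera("top")
A=lambda p:(150+(p[0]-3)/7,150+(p[1]-3)/7)
z=cur()[0][2]+.0132+.016
H=[ray(t,A(p),z)[:2] for p in [(150,265),(186,422),(307,225),(347,383)]]
c=np.mean(H,0); d=H[0]-H[1]; e=H[0]-H[2]; print(c,np.linalg.norm(d),np.linalg.norm(e),np.arctan2(d[1],d[0]),np.arctan2(e[1],e[0])-np.pi/2)
g=cur()[0]-.0187*cur()[1][:,2]
R=np.array([[np.cos(.2495),np.sin(.2495)],[-np.sin(.2495),np.cos(.2495)]])
print("cup in fp mm",R@(c-fp)*1e3,"grip in fp",R@(g[:2]-fp)*1e3)
```

```text
[0.5855706  0.18289607] 0.0444833914411808 0.044335192027804 0.23043234673595747 0.2480911701292967
cup in fp mm [-5.34332823 -5.86619737] grip in fp [-5.25680327 -5.97564508]
```

```bash
python3 -m creep '[{"translation":[0,-1.1,1.1],"turn":[0,0,0]},{"translation":[0,-1.1,1.1],"turn":[0,0,0]},{"translation":[0,-1.1,1.1],"turn":[0,0,0]},{"translation":[0,0,0],"turn":[0,0,0]},{"translation":[0,0,0],"turn":[0,0,0]}]'
python3 - <<'E'
from rows import *
rows(PT(-.005,-.005,.08)); print(cur()[0])
E
python3 -m creep '[{"translation":[0,-0.14,0.14],"turn":[0,0,0]},{"translation":[0,-0.14,0.14],"turn":[0,0,0]},{"translation":[0,0,0],"turn":[0,0,0]}]'
```

```text
time: 19.82
eef_pos: [0.582, 0.197, 0.0705]
tcp_rot: [2.355, 0.0, -2.891]
wrist_force: [0.5, 0.5, -2.9]
gripper_width: 0.637
1 x [-0.04, -0.3, 0.23] [0.0012, -0.0009, 0.0013]
[0.58196777 0.19698656 0.07053669]
time: 20.2
eef_pos: [0.5818, 0.197, 0.0667]
tcp_rot: [2.355, 0.0, -2.89]
wrist_force: [-0.2, 0.0, -2.3]
gripper_width: 0.639
```

```bash
python3 -m creep '[{"translation":[0,-0.14,0.14],"turn":[0,0,0]},{"translation":[0,0,0],"turn":[0,0,0]}]'
python3 -m creep '[{"translation":[0,-0.07,0.07],"turn":[0,0,0]},{"translation":[0,0,0],"turn":[0,0,0]}]'
python3 -m creep '[{"translation":[0,-0.07,0.07],"turn":[0,0,0]},{"translation":[0,0,0],"turn":[0,0,0]}]'
```

```text
time: 20.45
eef_pos: [0.5817, 0.197, 0.0645]
tcp_rot: [2.355, 0.0, -2.89]
wrist_force: [-0.0, 0.2, -2.7]
gripper_width: 0.634
time: 20.7
eef_pos: [0.5818, 0.197, 0.0636]
tcp_rot: [2.355, 0.0, -2.891]
wrist_force: [-0.5, 0.0, -3.4]
gripper_width: 0.638
time: 20.95
eef_pos: [0.5819, 0.197, 0.0634]
tcp_rot: [2.354, 0.001, -2.89]
wrist_force: [-1.6, -1.9, 2.0]
gripper_width: 0.639
```

```bash
python3 -m creep '[{"translation":[0,0.04,-0.04],"turn":[0,0,0]},{"translation":[0,0.14,0.14],"turn":[0,0,0]},{"translation":[0,0.14,0.14],"turn":[0,0,0]},{"translation":[0,0,0],"turn":[0,0,0]}]'
python3 -m creep '[{"translation":[0,0.07,0.07],"turn":[0,0,0]},{"translation":[0,0,0],"turn":[0,0,0]}]'
python3 - <<'E'
from rows import *
g=cur()[0]-.0187*cur()[1][:,2]
R=np.array([[np.cos(.2495),np.sin(.2495)],[-np.sin(.2495),np.cos(.2495)]])
print("grip in fp",R@(g[:2]-fp)*1e3,g[2], "F fp",R@manip.get_obs()["wrist_force"][:2])
E
```

```text
time: 21.45
eef_pos: [0.5814, 0.201, 0.0634]
tcp_rot: [2.355, 0.001, -2.891]
wrist_force: [0.7, -1.7, 1.2]
gripper_width: 0.634
time: 21.7
eef_pos: [0.581, 0.2018, 0.0634]
tcp_rot: [2.355, 0.001, -2.891]
wrist_force: [1.8, -2.1, 0.8]
gripper_width: 0.636
grip in fp [-5.12419328  0.31827937] 0.07659684560687849 F fp [ 1.21875976 -2.52226055]
```

```bash
cat > f.py <<'E'
from rows import *
o=manip.get_obs();g=cur()[0]-.0187*cur()[1][:,2]
R=np.array([[np.cos(.2495),np.sin(.2495)],[-np.sin(.2495),np.cos(.2495)]])
print("grip in fp",(R@(g[:2]-fp)*1e3).round(2),g[2].round(4), "F fp",(R@o["wrist_force"][:2]).round(2),o["wrist_force"][2].round(2),"M",np.round(o["torque"],2))
E
python3 -m creep '[{"translation":[0,0.04,0.04],"turn":[0,0,0]},{"translation":[0,0,0],"turn":[0,0,0]}]' >/dev/null; python3 f.py
python3 -m creep '[{"translation":[0,0.04,0.04],"turn":[0,0,0]},{"translation":[0,0,0],"turn":[0,0,0]}]'>/dev/null; python3 f.py
python3 -m creep '[{"translation":[0,0.04,0.04],"turn":[0,0,0]},{"translation":[0,0,0],"turn":[0,0,0]}]'>/dev/null; python3 f.py
```

```text
grip in fp [-5.23  0.9 ] 0.0766 F fp [ 0.66 -2.66] 1.59 M [-0.88 -0.57 -0.25]
grip in fp [-5.32  1.48] 0.0766 F fp [ 0.61 -3.52] 2.82 M [-0.81 -0.55 -0.16]
grip in fp [-5.36  1.8 ] 0.0766 F fp [-0.04 -4.32] 2.93 M [-0.88 -0.46 -0.17]
```

```bash
python3 -m creep '[{"translation":[0,0.04,0.04],"turn":[0,0,0]},{"translation":[0,0,0],"turn":[0,0,0]}]' >/dev/null; python3 f.py
python3 -m creep '[{"translation":[0,0.04,0.04],"turn":[0,0,0]},{"translation":[0,0,0],"turn":[0,0,0]}]'>/dev/null; python3 f.py
```

```text
grip in fp [-5.37  1.93] 0.0767 F fp [-0.4  -5.82] 4.24 M [-0.99 -0.48 -0.12]
grip in fp [-5.38  2.01] 0.0766 F fp [ 0.26 -6.33] 5.22 M [-1.12 -0.37 -0.06]
```

```bash
python3 -m creep '[{"translation":[0,-0.03,-0.03],"turn":[0,0,0]},{"translation":[-0.2,0,0],"turn":[0,0,0]},{"translation":[-0.2,0,0],"turn":[0,0,0]},{"translation":[0,0,0],"turn":[0,0,0]}]' >/dev/null; python3 f.py
python3 -m creep '[{"translation":[-0.07,0,0],"turn":[0,0,0]},{"translation":[0,0,0],"turn":[0,0,0]}]'>/dev/null; python3 f.py
python3 -m creep '[{"translation":[-0.07,0,0],"turn":[0,0,0]},{"translation":[0,0,0],"turn":[0,0,0]}]'>/dev/null; python3 f.py
```

```text
grip in fp [-4.71  1.97] 0.0767 F fp [-8.66 -7.7 ] 9.7 M [-0.95  1.17  1.33]
grip in fp [-4.64  1.97] 0.0767 F fp [-10.3   -8.01] 10.34 M [-0.98  1.49  1.62]
grip in fp [-4.47  1.98] 0.0767 F fp [-11.49  -8.45] 12.0 M [-0.98  1.7   1.84]
```

```bash
python3 - <<'E'
from rows import *
import cv2
for n in("scene","top"):
    f=manip.read_camera(n)["frame"][:,:,::-1]
    f=f[215:335,330:450] if n=="scene" else f[150:230,150:250]
    cv2.imwrite(f"pics/q1{n}.png",cv2.resize(f,None,fx=5 if n=="scene" else 7,fy=5 if n=="scene" else 7,interpolation=cv2.INTER_CUBIC))
E
python3 f.py;python3 log.py
```

```text
grip in fp [-4.47  2.  ] 0.0768 F fp [-11.91  -8.87] 11.41 M [-0.97  1.65  1.84]
24.05 [-0.378  0.623  0.536  1.7   -1.027  1.453 -2.324] [0.581  0.2035 0.0636] [ 2.353 -0.007 -2.886] [ -9.35 -11.54  11.41] 0.6367
```

View pics/q1scene.png

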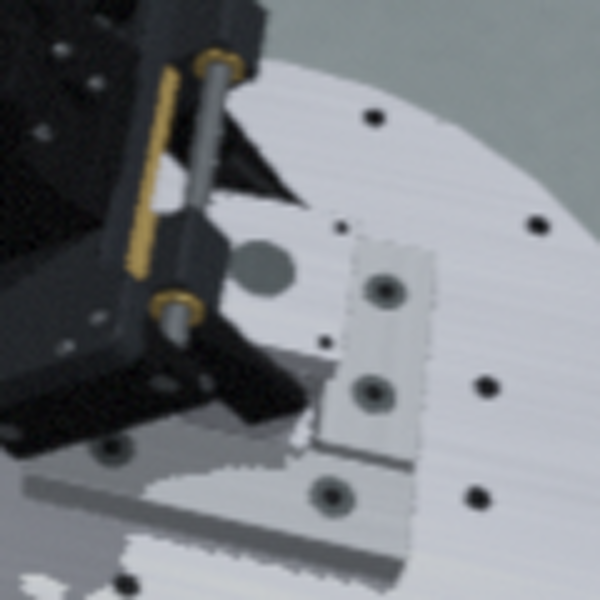

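View pics/q1top.png

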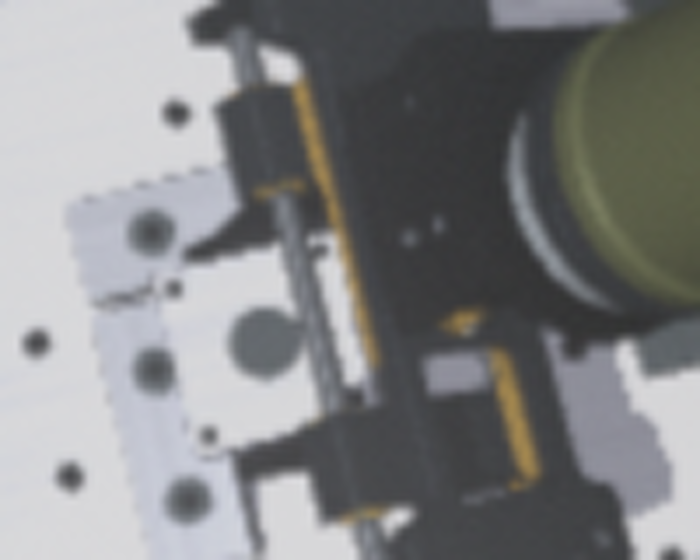

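The scene view shows the foot's right edge at the short bar (350,300), but a gap remains to the long bar near (300,430). It is sticking by friction on the plate. I'll lift about 2 mm, ease off y, shift x, then look.

```bash
python3 -m creep '[{"translation":[0.3,0,0],"turn":[0,0,0]},{"translation":[0,-0.1,-0.1],"turn":[0,0,0]},{"translation":[0,0.21,-0.21],"turn":[0,0,0]},{"translation":[0,0,0],"turn":[0,0,0]}]' >/dev/null; python3 f.py; python3 log.py
```

```text
grip in fp [-4.1  1.9] 0.0782 F fp [-0.68 -1.45] -3.97 M [-1.59 -0.2   0.24]
24.55 [-0.379  0.617  0.537  1.704 -1.027  1.447 -2.323] [0.5815 0.2035 0.0649] [ 2.356e+00 -2.000e-03 -2.889e+00] [-0.3  -1.58 -3.97] 0.6408
```

```bash
python3 -m creep '[{"translation":[-0.1,-0.03,-0.03],"turn":[0,0,0]},{"translation":[-0.1,0,0],"turn":[0,0,0]},{"translation":[0,0,0],"turn":[0,0,0]}]' >/dev/null; python3 f.py
python3 -m creep '[{"translation":[-0.1,0,0],"turn":[0,0,0]},{"translation":[0,0,0],"turn":[0,0,0]}]' >/dev/null; python3 f.py
python3 -m creep '[{"translation":[-0.07,0,0],"turn":[0,0,0]},{"translation":[0,0,0],"turn":[0,0,0]}]' >/dev/null; python3 f.py
```

```text
grip in fp [-0.81  1.59] 0.0795 F fp [ 0.24 -1.41] -2.96 M [-1.1  -0.38 -0.09]
grip in fp [0.11 1.29] 0.0796 F fp [ 0.28 -0.02] -3.17 M [-1.08 -0.35  0.01]
grip in fp [0.68 1.05] 0.0794 F fp [0.76 0.64] -2.48 M [-1.08 -0.27 -0.04]
```

```bash
python3 -m creep '[{"translation":[-0.06,0,0],"turn":[0,0,0]},{"translation":[0,0,0],"turn":[0,0,0]}]' >/dev/null; python3 f.py
python3 -m creep '[{"translation":[-0.06,0,0],"turn":[0,0,0]},{"translation":[0,0,0],"turn":[0,0,0]}]' >/dev/null; python3 f.py
python3 -m creep '[{"translation":[-0.06,0,0],"turn":[0,0,0]},{"translation":[0,0,0],"turn":[0,0,0]}]' >/dev/null; python3 f.py
```

```text
grip in fp [1.23 1.04] 0.0794 F fp [ 1.13 -0.05] -2.48 M [-1.07 -0.3  -0.01]
grip in fp [1.38 0.99] 0.0794 F fp [-2.65 -0.38] -1.98 M [-1.1   0.06  0.27]
grip in fp [1.51 0.99] 0.0794 F fp [-6.98 -0.97] 0.67 M [-1.08  0.6   0.74]
```

```bash
python3 -m creep '[{"translation":[0.05,0.05,0.05],"turn":[0,0,0]},{"translation":[0,0,0],"turn":[0,0,0]}]' >/dev/null; python3 f.py
python3 -m creep '[{"translation":[0,0.04,0.04],"turn":[0,0,0]},{"translation":[0,0,0],"turn":[0,0,0]}]' >/dev/null; python3 f.py
python3 -m creep '[{"translation":[0,0.04,0.04],"turn":[0,0,0]},{"translation":[0,0,0],"turn":[0,0,0]}]' >/dev/null; python3 f.py
```

```text
grip in fp [1.45 1.31] 0.0792 F fp [-5.73 -2.47] -0.4 M [-1.28  0.5   0.73]
grip in fp [1.48 1.63] 0.0791 F fp [-5.05 -2.04] -0.96 M [-1.38  0.49  0.7 ]
grip in fp [1.44 1.82] 0.079 F fp [-4.43 -3.04] -0.04 M [-1.54  0.46  0.68]
```

```bash
python3 -m creep '[{"translation":[0,-0.09,0.09],"turn":[0,0,0]},{"translation":[0,0,0],"turn":[0,0,0]}]' >/dev/null; python3 f.py
python3 -m creep '[{"translation":[0,-0.07,0.07],"turn":[0,0,0]},{"translation":[0,0,0],"turn":[0,0,0]}]' >/dev/null; python3 f.py
python3 -m creep '[{"translation":[0,-0.05,0.05],"turn":[0,0,0]},{"translation":[0,0,0],"turn":[0,0,0]}]' >/dev/null; python3 f.py
```

```text
grip in fp [1.46 1.84] 0.0786 F fp [-6.24 -4.02] 1.74 M [-1.18  0.75  0.89]
grip in fp [1.44 1.84] 0.0781 F fp [-6.18 -4.49] 4.63 M [-1.    0.87  1.06]
grip in fp [1.41 1.85] 0.0776 F fp [-6.72 -4.05] 4.61 M [-0.95  1.    1.11]
```

```bash
python3 -m creep '[{"translation":[0.03,-0.06,0.06],"turn":[0,0,0]},{"translation":[0,0,0],"turn":[0,0,0]}]' >/dev/null; python3 f.py
python3 -m creep '[{"translation":[0,-0.05,0.05],"turn":[0,0,0]},{"translation":[0,0,0],"turn":[0,0,0]}]' >/dev/null; python3 f.py
python3 -m creep '[{"translation":[0,-0.05,0.05],"turn":[0,0,0]},{"translation":[0,0,0],"turn":[0,0,0]}]' >/dev/null; python3 f.py; python3 log.py
```

```text
grip in fp [1.37 1.85] 0.0767 F fp [-6.29 -4.63] 5.18 M [-0.94  0.75  0.98]
grip in fp [1.38 1.77] 0.0766 F fp [-7.6  -5.01] 7.46 M [-0.72  0.99  1.15]
grip in fp [1.36 1.75] 0.0765 F fp [-8.73 -5.2 ] 8.7 M [-0.52  1.22  1.23]
28.43 [-0.376  0.628  0.535  1.692 -1.035  1.448 -2.322] [0.5869 0.2048 0.0633] [ 2.353e+00  1.000e-03 -2.890e+00] [-7.17 -7.2   8.7 ] 0.6387
```

```bash
python3 -m creep '[{"translation":[0.05,0.05,-0.05],"turn":[0,0,0]},{"translation":[0,0,0],"turn":[0,0,0]},{"translation":[0,0,0],"turn":[0,0,0]}]' 0 8 ; python3 f.py
python3 -m creep '[{"translation":[0,0,0],"turn":[0,0,0]},{"translation":[0,0,0],"turn":[0,0,0]}]' 0 3 ; python3 f.py
python3 - <<'E'
from rows import *
import cv2
for n in("scene","top"):
    f=manip.read_camera(n)["frame"][:,:,::-1]
    f=f[215:335,330:450] if n=="scene" else f[150:230,150:250]
    cv2.imwrite(f"pics/r1{n}.png",cv2.resize(f,None,fx=5 if n=="scene" else 7,fy=5 if n=="scene" else 7,interpolation=cv2.INTER_CUBIC))
E
```

```text
time: 28.8
eef_pos: [0.5869, 0.2048, 0.0633]
tcp_rot: [2.355, 0.002, -2.891]
wrist_force: [-4.1, -5.4, 5.2]
gripper_width: 0.639
grip in fp [1.36 1.76] 0.0765 F fp [-5.29 -4.23] 5.19 M [-0.78  0.72  0.86]
time: 29.05
eef_pos: [0.5868, 0.2053, 0.0628]
tcp_rot: [2.355, 0.002, -2.891]
wrist_force: [-3.9, -4.2, 2.5]
gripper_width: 0.645
grip in fp [1.4  2.26] 0.076 F fp [-4.83 -3.11] 2.48 M [-0.84  0.53  0.72]
```

View pics/r1scene.png

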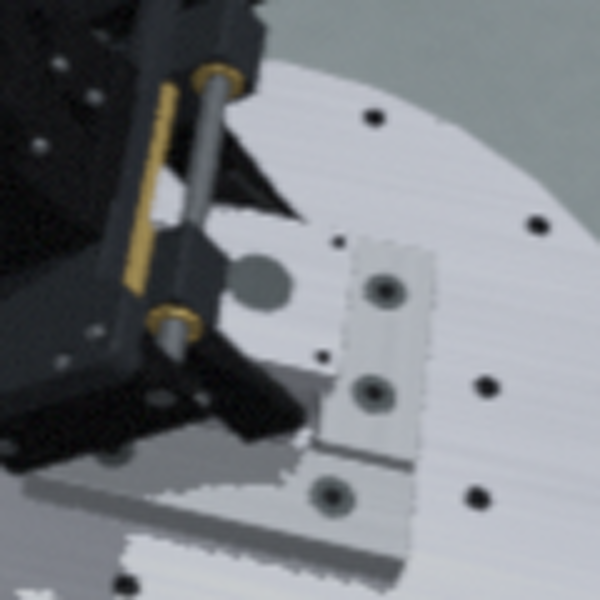

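View pics/r1top.png

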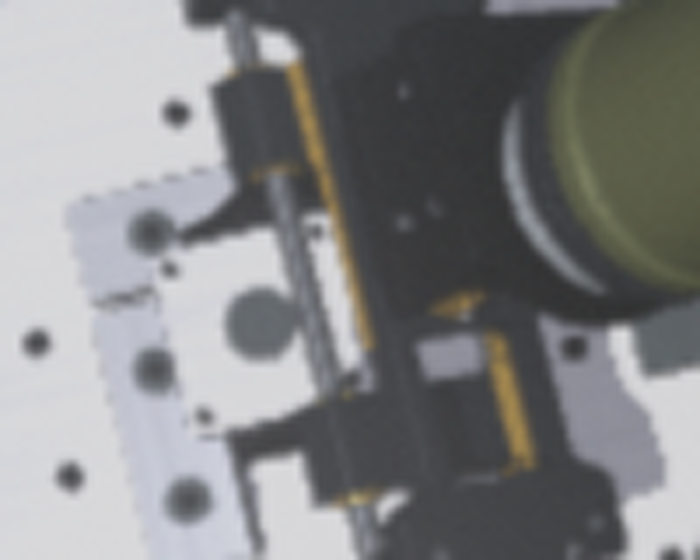

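```bash
python3 - <<'E'
from rows import *
from h import ray
t=manip.read_camera("top")
A=lambda p:(150+(p[0]-3)/7,150+(p[1]-3)/7)
H=[ray(t,A(p),.09)[:2] for p in [(170,269),(205,416),(316,232)]]
c=(H[1]+H[2])/2; d=H[0]-H[1]; e=H[0]-H[2]
R=np.array([[np.cos(.2495),np.sin(.2495)],[-np.sin(.2495),np.cos(.2495)]])
print(np.linalg.norm(d),np.linalg.norm(e),np.arctan2(d[1],d[0]),np.arctan2(e[1],e[0])-np.pi/2,"cup in fp mm",R@(c-fp)*1e3)
E
python3 f.py
```

```text
0.04490840281828452 0.04435296181840726 0.23838327513728727 0.246712021703672 cup in fp mm [1.89018886 2.33036598]
grip in fp [1.4  2.26] 0.076 F fp [-5.32 -4.14] 3.96 M [-0.85  0.5   0.75]
```

```bash
python3 -m creep '[{"translation":[0,0,0],"turn":[0,0,0]},{"translation":[0,0,0],"turn":[0,0,0]},{"translation":[0,0,0],"turn":[0,0,0]}]' 0.72 ; python3 f.py
python3 -m creep '[{"translation":[0,0,0],"turn":[0,0,0]},{"translation":[0,0,0],"turn":[0,0,0]},{"translation":[0,0,0],"turn":[0,0,0]}]' 1 ; python3 f.py
```

```text
time: 29.58
eef_pos: [0.5869, 0.2064, 0.062]
tcp_rot: [2.355, 0.002, -2.89]
wrist_force: [0.3, -0.7, -0.5]
gripper_width: 0.716
grip in fp [1.74 3.36] 0.0752 F fp [ 0.11 -0.72] -0.46 M [-0.65 -0.28  0.01]
time: 29.95
eef_pos: [0.5864, 0.2058, 0.0617]
tcp_rot: [2.355, 0.0, -2.891]
wrist_force: [0.1, 0.5, -0.0]
gripper_width: 0.952
grip in fp [1.17 2.87] 0.0749 F fp [0.19 0.43] -0.02 M [-0.71 -0.21 -0.01]
```

```bash
python3 -m creep '[{"translation":[0,0,-1],"turn":[0,0,0]},{"translation":[0,0,-3],"turn":[0,0,0]},{"translation":[0,0,-4],"turn":[0,0,0]},{"translation":[0,0,-4],"turn":[0,0,0]},{"translation":[0,0,-4],"turn":[0,0,0]},{"translation":[0,0,0],"turn":[0,0,0]}]' 1
python3 - <<'E'
from rows import *
import cv2
for n in("scene","top"):
    f=manip.read_camera(n)["frame"][:,:,::-1]
    f=f[215:335,330:450] if n=="scene" else f[150:230,150:250]
    cv2.imwrite(f"pics/s1{n}.png",cv2.resize(f,None,fx=5 if n=="scene" else 7,fy=5 if n=="scene" else 7,interpolation=cv2.INTER_CUBIC))
E
python3 log.py
```

```text
time: 30.7
eef_pos: [0.6165, 0.092, 0.1771]
tcp_rot: [2.359, 0.005, -2.895]
wrist_force: [-0.4, -0.4, 0.6]
gripper_width: 1.005
30.8 [-0.246  0.587  0.608  1.511 -0.942  1.692 -2.371] [0.6144 0.096  0.1745] [ 2.355  0.    -2.891] [-0.77  0.3   0.66] 1.0004
```

View pics/s1scene.png

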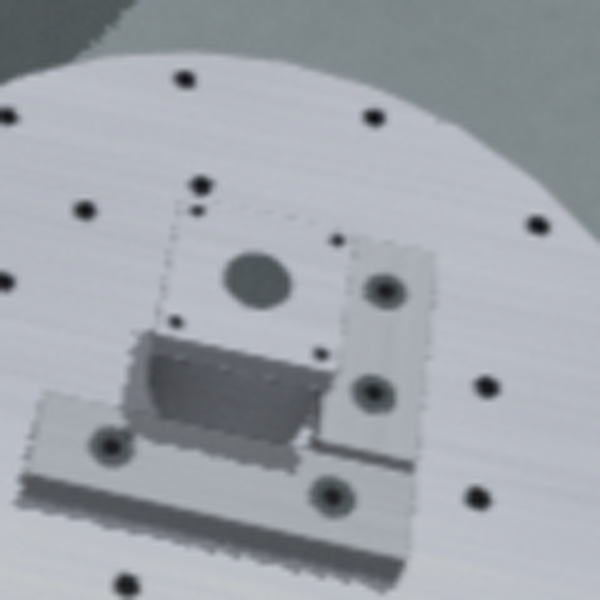

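View pics/s1top.png

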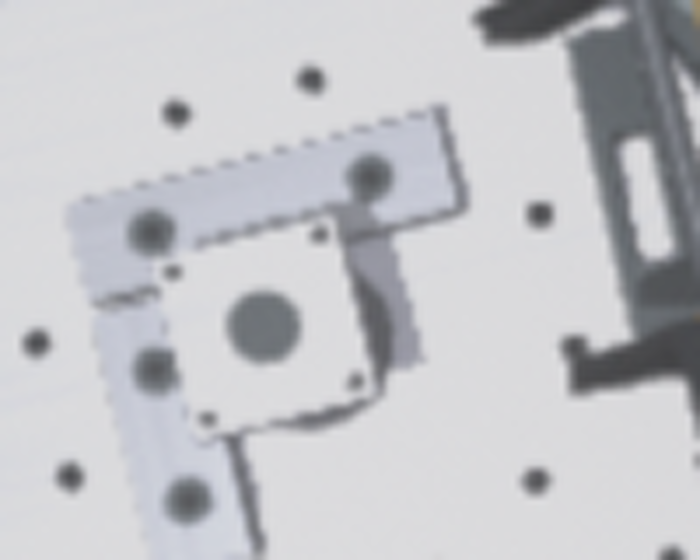

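Run:
```python
import cv2,numpy as np
a=cv2.imread("pics/r1top.png",0).astype(np.float32);b=cv2.imread("pics/s1top.png",0).astype(np.float32)
for n,(x,y) in dict(h1=(171,270),h2=(207,417),ref1=(36,343),ref2=(176,113),ref3=(70,477)).items():
    r=14; out=[]
    for im in(a,b):
        p=im[y-r:y+r+1,x-r:x+r+1]; w=np.clip(np.percentile(p,75)-10-p,0,None); yy,xx=np.mgrid[-r:r+1,-r:r+1]
        out.append(((w*xx).sum()/w.sum()+x,(w*yy).sum()/w.sum()+y))
    print(n,np.round(out,1))
```

```text
h1 [[168.4 268.3]
 [171.9 271.2]]
h2 [[204.1 416.5]
 [207.7 419.1]]
ref1 [[ 36.7 342.7]
 [ 36.6 342.7]]
ref2 [[176.6 113.2]
 [176.5 113.2]]
ref3 [[ 70.1 476.4]
 [ 70.1 476.4]]
```

```bash
cat >> rows.py <<'E'
def NT(back_,z,s=1,al=60):
    # TCP placed so foremost finger point is back_ short of the cylinder wall
    hd=.2495+np.pi/4; h=np.array([np.cos(hd),np.sin(hd),0])
    c,s_=np.cos(.2495),np.sin(.2495); ctr=np.array([fp[0]+c*.0014-s_*.0018,fp[1]+s_*.0014+c*.0018,0])
    p,R=pose([0,0,0],hd,D(al),s)
    T=ctr-h*(.028+.0095*np.sin(D(al))+back_); T[2]=z
    return T,R
E
python3 - <<'E'
from rows import *
q=np.array(manip.get_obs()["q"])
for s in(1,-1):
    w=[NT(.05,.12,s),NT(.02,.12,s),NT(.02,.0375,s),NT(0,.0375,s)]
    print(s,run(q,w)[1:])
a=rows(NT(.04,.12)); b=rows(NT(.02,.0375),a)
E
```

```text
1 (np.float64(0.5576091260420543), np.float64(2.220446049250313e-16), [(5, np.float64(0.526), np.float64(0.0)), (1, np.float64(0.558), np.float64(0.0)), (2, np.float64(0.172), np.float64(0.0)), (1, np.float64(0.208), np.float64(0.0))])
-1 (np.float64(7.874985485452446e-05), np.float64(0.3152793332552162), [(15, np.float64(0.0), np.float64(0.34)), (1, np.float64(0.0), np.float64(0.37)), (2, np.float64(0.0), np.float64(0.32)), (1, np.float64(0.0), np.float64(0.34))])
5 x [1.29, -0.28, 1.21] [0.0499, -0.0961, 0.1251]
2 x [-0.0, -1.2, 4.07] [0.0, 0.0, 0.0]
```

Run:
```python
from rows import *
a=rows(NT(.05,.15,-1)); print(cur()[0],a[0]); b=rows(NT(.02,.0375,-1),a)
```

```text
15 x [0.06, 0.58, 0.28] [0.0412, 0.0214, -0.1617]
[0.61440866 0.09603524 0.17454135] [0.5461834  0.11785088 0.15      ]
3 x [-0.0, 1.01, 3.75] [0.0, 0.0, 0.0]
```

```bash
python3 -m creep '[{"translation":[0.06,0.58,0.28],"turn":[0.041,0.021,-0.162]},{"translation":[0.06,0.58,0.28],"turn":[0.041,0.021,-0.162]},{"translation":[0.06,0.58,0.28],"turn":[0.041,0.021,-0.162]},{"translation":[0.06,0.58,0.28],"turn":[0.041,0.021,-0.162]},{"translation":[0.06,0.58,0.28],"turn":[0.041,0.021,-0.162]},{"translation":[0.06,0.58,0.28],"turn":[0.041,0.021,-0.162]},{"translation":[0.06,0.58,0.28],"turn":[0.041,0.021,-0.162]},{"translation":[0.06,0.58,0.28],"turn":[0.041,0.021,-0.162]},{"translation":[0.06,0.58,0.28],"turn":[0.041,0.021,-0.162]},{"translation":[0.06,0.58,0.28],"turn":[0.041,0.021,-0.162]},{"translation":[0.06,0.58,0.28],"turn":[0.041,0.021,-0.162]},{"translation":[0.06,0.58,0.28],"turn":[0.041,0.021,-0.162]},{"translation":[0.06,0.58,0.28],"turn":[0.041,0.021,-0.162]},{"translation":[0.06,0.58,0.28],"turn":[0.041,0.021,-0.162]},{"translation":[0.06,0.58,0.28],"turn":[0.041,0.021,-0.162]},{"translation":[0,0,0],"turn":[0,0,0]},{"translation":[0,0,0],"turn":[0,0,0]}]' 0 10
python3 - <<'E'
from rows import *
import cv2
a=rows(NT(.02,.06,-1)); print(cur()[0],a[0]); b=rows(NT(.02,.0375,-1),a)
f=manip.read_camera("top")["frame"][120:260,110:320,::-1]
cv2.imwrite("pics/t1.png",cv2.resize(f,None,fx=3.5,fy=3.5,interpolation=cv2.INTER_CUBIC))
E
```

```text
time: 32.92
eef_pos: [0.5467, 0.1195, 0.1496]
tcp_rot: [-2.614, 0.004, -0.532]
wrist_force: [-0.3, 0.6, -0.2]
gripper_width: 0.006
2 x [0.04, 1.02, 4.58] [-0.0018, 0.0028, 0.0004]
[0.54665447 0.119502   0.14956987] [0.56150181 0.14364519 0.06      ]
1 x [0.0, 1.13, 1.95] [0.0, 0.0, 0.0]
```

View pics/t1.png

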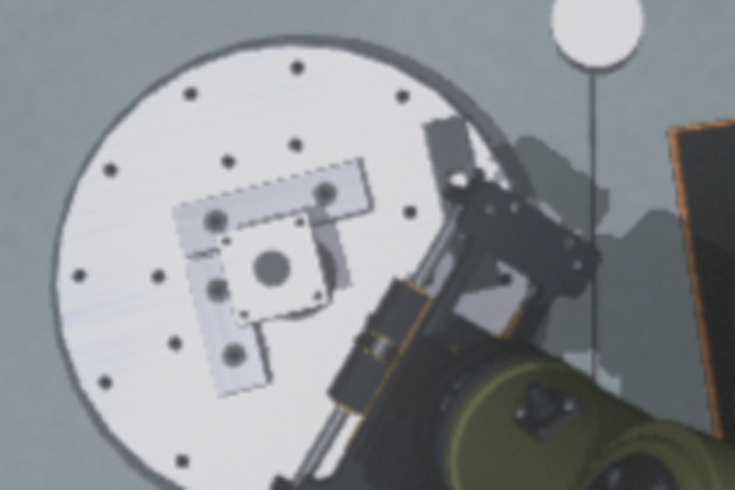

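```bash
python3 -m creep '[{"translation":[0.04,1.02,4.58],"turn":[0,0.003,0]},{"translation":[0.04,1.02,4.58],"turn":[0,0.002,0]},{"translation":[0,0.55,0.95],"turn":[0,0,0]},{"translation":[0,0.55,0.95],"turn":[0,0,0]},{"translation":[0,0,0],"turn":[0,0,0]},{"translation":[0,0,0],"turn":[0,0,0]}]' 0 10
python3 - <<'E'
from rows import *
a=rows(NT(.02,.0375,-1)); rows(NT(.005,.0375,-1)); print(cur()[0],a[0])
import cv2
for n in("scene","top"):
    f=manip.read_camera(n)["frame"][:,:,::-1]
    f=f[200:340,300:460] if n=="scene" else f[120:260,110:320]
    k=4 if n=="scene" else 3.5
    cv2.imwrite(f"pics/u1{n}.png",cv2.resize(f,None,fx=k,fy=k,interpolation=cv2.INTER_CUBIC))
E
```

```text
time: 33.72
eef_pos: [0.5631, 0.1423, 0.0399]
tcp_rot: [-2.612, -0.004, -0.535]
wrist_force: [-0.3, -0.2, -0.3]
gripper_width: 0.005
1 x [-0.21, 0.09, 0.22] [-0.0058, -0.0027, 0.0025]
1 x [-0.21, -1.2, 0.98] [-0.0058, -0.0027, 0.0025]
[0.5631307  0.14229644 0.03986128] [0.56150181 0.14364519 0.0375    ]
```

View pics/u1scene.png

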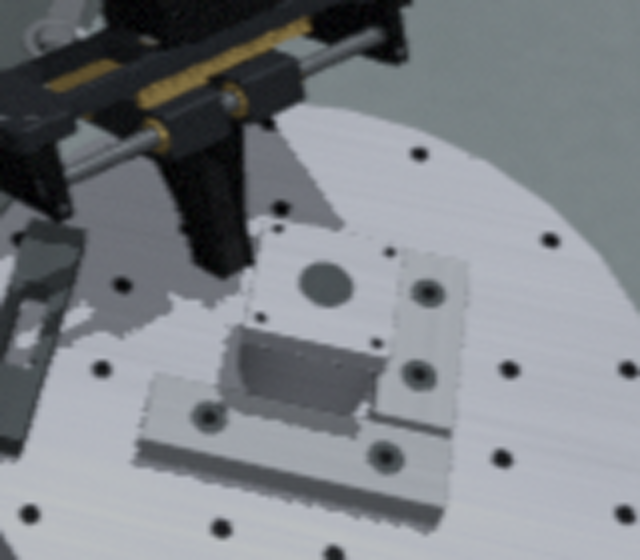

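```bash
cat > f2.py <<'E'
from rows import *
o=manip.get_obs();hd=.2495+np.pi/4;h=np.array([np.cos(hd),np.sin(hd),0])
T,R=NT(0,.0375,-1); d=cur()[0]-T
print("past nominal mm",round(d@h*1e3,2),"lat",round((d@np.array([-h[1],h[0],0]))*1e3,2),"z",cur()[0][2].round(4),"Fh",round(float(np.array(o["wrist_force"])@h),2),np.round(o["wrist_force"],1),o["time"])
E
python3 -m creep '[{"translation":[-0.1,-0.6,0.46],"turn":[-0.005,0,0]},{"translation":[-0.1,-0.6,0.46],"turn":[0,0,0]},{"translation":[0,0,0],"turn":[0,0,0]}]' >/dev/null; python3 f2.py
python3 -m creep '[{"translation":[0,-0.17,0.1],"turn":[0,0,0]},{"translation":[0,-0.09,0.05],"turn":[0,0,0]},{"translation":[0,0,0],"turn":[0,0,0]}]' >/dev/null; python3 f2.py
```

```text
past nominal mm -4.52 lat 1.74 z 0.0364 Fh -0.1 [ 0.  -0.1  0.2] 34.2
past nominal mm -2.68 lat 1.02 z 0.0363 Fh 0.17 [-0.3  0.4 -0.5] 34.575
```

```bash
python3 -m creep '[{"translation":[0,-0.13,-0.01],"turn":[0,0,0]},{"translation":[0,0,0],"turn":[0,0,0]}]' >/dev/null; python3 f2.py
python3 -m creep '[{"translation":[0,-0.09,0.05],"turn":[0,0,0]},{"translation":[0,0,0],"turn":[0,0,0]}]' >/dev/null; python3 f2.py
python3 -m creep '[{"translation":[0,-0.06,0.04],"turn":[0,0,0]},{"translation":[0,0,0],"turn":[0,0,0]}]' >/dev/null; python3 f2.py
python3 -m creep '[{"translation":[0,-0.06,0.04],"turn":[0,0,0]},{"translation":[0,0,0],"turn":[0,0,0]}]' >/dev/null; python3 f2.py
```

```text
past nominal mm -1.97 lat 0.9 z 0.0369 Fh -1.3 [ 0.  -1.5 -1.2] 34.825
past nominal mm -1.36 lat 0.83 z 0.0367 Fh -4.17 [-1.3 -4.1  0.5] 35.075
past nominal mm -1.1 lat 0.77 z 0.0366 Fh -6.68 [-3.4 -5.7  2.1] 35.325
past nominal mm -0.91 lat 0.7 z 0.0365 Fh -9.27 [-4.9 -7.9  3.3] 35.575
```

```bash
cat > cen.py <<'E'
import cv2,numpy as np,sys
from rows import *
f=manip.read_camera("top"); im7=cv2.resize(f["frame"][150:230,150:250,::-1],None,fx=7,fy=7,interpolation=cv2.INTER_CUBIC)
cv2.imwrite(f"pics/{sys.argv[1]}.png",im7); im=cv2.cvtColor(im7,cv2.COLOR_BGR2GRAY).astype(np.float32)
out=[]
for (x,y) in [(171,270),(207,418),(319,233),(357,381)]:
    r=14
    for _ in range(3):
        p=im[y-r:y+r+1,x-r:x+r+1]; w=np.clip(np.percentile(p,75)-10-p,0,None); yy,xx=np.mgrid[-r:r+1,-r:r+1]
        c=((w*xx).sum()/w.sum()+x,(w*yy).sum()/w.sum()+y); 
        x,y=int(round(c[0])),int(round(c[1]))
    out.append(c)
print(np.round(out,1).tolist())
from h import ray
H=np.array([ray(f,(150+(c[0]-3)/7,150+(c[1]-3)/7),.09)[:2] for c in out])
R=np.array([[np.cos(.2495),np.sin(.2495)],[-np.sin(.2495),np.cos(.2495)]])
a=[H[0]-H[1],H[2]-H[3]];b=[H[0]-H[2],H[1]-H[3]]
print("fp mm",R@(H.mean(0)-fp)*1e3,"yaw",[np.arctan2(v[1],v[0]).round(3) for v in a],[(np.arctan2(v[1],v[0])-np.pi/2).round(3) for v in b])
E
python3 cen.py v1
```

```text
[[169.9, 270.2], [207.9, 418.6], [318.2, 232.8], [357.3, 380.3]]
fp mm [1.23614352 1.64977616] yaw [np.float64(0.255), np.float64(0.261)] [np.float64(0.246), np.float64(0.248)]
```

The push moved the cup only about 0.2 mm, so it was already at the bars apart from that small gap. Now I'll retreat and re-check.

```bash
python3 -m creep '[{"translation":[0,0.26,-0.15],"turn":[0,0,0]},{"translation":[0,0.5,-0.3],"turn":[0,0,0]},{"translation":[0,1.3,-0.75],"turn":[0,0,0]},{"translation":[0,0,-3],"turn":[0,0,0]},{"translation":[0,0,-4],"turn":[0,0,0]},{"translation":[0,0,-5],"turn":[0,0,0]},{"translation":[0,0,-4],"turn":[0,0,0]},{"translation":[0,0,0],"turn":[0,0,0]},{"translation":[0,0,0],"turn":[0,0,0]}]'
python3 cen.py v2
python3 - <<'E'
from rows import *
import cv2
for n in("scene","top"):
    cv2.imwrite(f"pics/w{n}.png",manip.read_camera(n)["frame"][:,:,::-1])
E
python3 log.py
```

```text
time: 36.75
eef_pos: [0.5176, 0.0733, 0.1752]
tcp_rot: [-2.619, -0.001, -0.534]
wrist_force: [-0.6, -0.1, -0.2]
gripper_width: 0.004
[[169.9, 270.1], [207.8, 418.7], [318.2, 232.8], [355.8, 380.9]]
fp mm [1.22288497 1.77479911] yaw [np.float64(0.254), np.float64(0.251)] [np.float64(0.245), np.float64(0.247)]
36.9 [-0.36  -0.094  0.476  2.1   -0.529  0.972 -0.144] [0.5173 0.0737 0.1741] [-2.621  0.    -0.533] [-0.5   0.59 -0.1 ] 0.003
```

View pics/wscene.png

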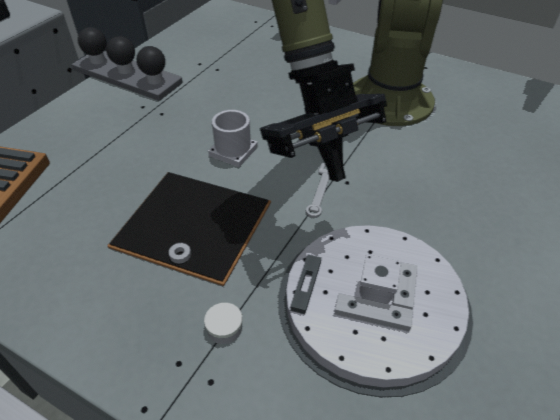

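View pics/v2.png

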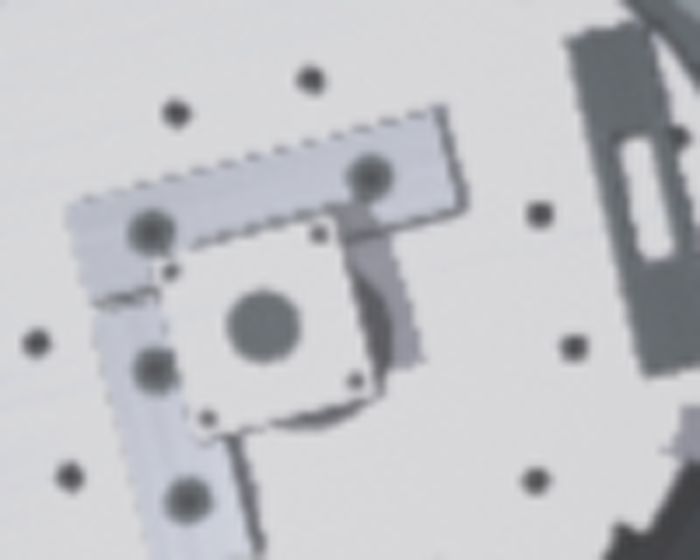

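View pics/wtop.png

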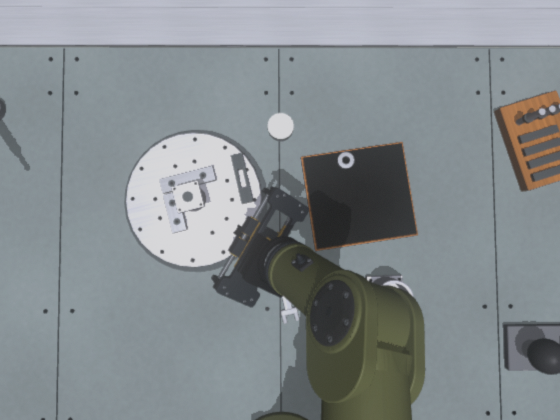

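The final views show the cup mouth-down in the stop corner (top crop (262,327)), yaw matching the bars. The clamp, ring, tin and big cup are at their first pixels, and the arm is clear of everything.

```bash
python3 -c "
from plant import manip
print(manip.sign_off(), manip.get_obs()['time'])"
```

```text
the job is handed in; nothing more can be done
the job is handed in; nothing more can be done
```

The housing now stands mouth-down on the faceplate in the corner of the stop bars, released, and I handed the job in at about 37 s of the 64 s. I laid it on its side on the board, gripped it again from the foot end and turned it mouth-down. Then I brought it against both bars by feel, lowered it onto the plate and let go. Last, I pressed it home with a light low push (about 9 N) from closed fingers.

**Last checks:**
- **Seating:** that push moved the housing only about 0.2 mm. It had not shifted when I looked again after backing off.
- **Yaw:** the foot measures 0.245–0.254 rad, and the bars 0.2495 rad.
- **Position:** the camera puts the housing about 1.2 mm in x and 1.8 mm in y past the nominal home point. This agrees with where it touched the bars, and is within the 2 mm camera calibration.
- **Other things:** the strap clamp, spacer and tin look unmoved. The bigger housing and the wrench also looked in place in the last scene view, but in the last top view the arm partly hides them. The arm was touching nothing.

**What went wrong on the way:**
- **Sticking:** the first slide towards the long bar stuck by friction on the plate, at about 12 N sideways. I lifted the housing about 2–3 mm and redid the approach.
- **Shift on release:** the foot's top moved back about 1 mm when I let go. I took this as a small tilt settling, and the low push afterwards was to make sure no gap was left.

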